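# Fetch the ice tongs from behind

## Robot

A 6-joint arm with a two-finger parallel gripper is mounted at the origin on a cart in front of the work surface, level with it; the furniture and walls round the work are solid. World frame = base frame: x ahead of the robot, y to its left, z up, the work surface at z = 0. Lengths are in m, angles in degrees, forces in N, time in s.
With the tool pointing down it reaches from about 0.4 to 0.825 m from the base axis. Payload 7 kg.
Tool frame: the origin (TCP) lies midway between the tips of the shut fingers; the grasp point (between the pads) lies hold_point_z behind it (hold_point_z is the distance from the TCP to the grasp point, in m); z points along the fingers, y is the line along which they close (so a half turn about z gives the same grasp; the last joint's range is limited). The gripper opens to 88 mm and grips with 3 to 60 N. Pads are 19 mm wide; open, the fingers measure 130 mm over their backs; the gripper's body (78 mm by 193 mm) begins 47 mm behind the grasp point.
Start: joints at [85.949, 20.546, 0.682, 0, -70.136, -16.507], TCP at [0.237, 0.632, 0.227] pointing down, gripper open.
Joint ranges: [-176.03, 176.03], [-82.01, 121.73], [-58.28, 71.71], [-173.87, 95.51], [-174.79, -0.11], [-173.66, 173.66]. Speed limits (degrees/s): [136.94, 136.94, 172.46, 180, 180, 180].

## Interface

Orientations are given as [roll, pitch, yaw] about the fixed x, y, z axes, in that order (R = Rz(yaw) Ry(pitch) Rx(roll)).
In Python, from plant import * gives the robot as it stands.
- The arm moves only by the tool step_arm, never from a script. Its argument "steps" is a list that holds one entry, the list of rows, each a list of 6 numbers: the shift along the tool's x, y, z scaled (see below), then the turn, a rotation vector about the tool's x, y, z scaled (see below). In form: [[[tx, ty, tz, wx, wy, wz], ...]]. A call has 1 to 20 rows; each row is the pose to reach, as a shift and turn from the pose commanded when the call began, along the tool's axes at that moment; what a row does not reach only later rows make up. The controller multiplies each number of a shift by 100 mm and each number of a turn by 0.5 rad. A row lasts 1/10 s, in which the tool goes at most 50 mm and 8.59 degrees, less where a joint would pass 70% of its speed; a pose out of reach is approached as far as the arm can. A call with a number of a shift or a turn outside -1 to 1 is refused whole. A call with a gripper value outside its range is refused whole. "jaw" is the closure in counts, from 0 (fully open) to 255 (shut), set as the call begins (left out, the last holds). The fingers move at their own pace and stop on an object; the grip force is fixed at half the most. Time passes only in rows, so rows that repeat a pose let the fingers close. It gives the time, the measured TCP pose, the force, the opening and the grip force at its end, in the units of the state.
- get_obs(): the state, without advancing time (a new reading comes with each control period).
- snapshot(name): name is "side" or "top"; returns (picture, depth): 400x640x3 uint8, red, green, blue; 400x640 float32, m along the optical axis (not along the pixel's ray), 0 where there is no reading.
- calibration(name): a dict with "mtx" (3x3 intrinsics, pixels), "dist" ([k1, k2, p1, p2, k3] as OpenCV has them; the pictures are not rectified), "rvec" (rotation vector, rad) and "tvec" (3), from world to camera coordinates, as OpenCV has them. Camera axes: x right, y down, z forward; pixel columns grow to the right and rows downward; lengths in m; the calibration is good to about 2 mm. A picture is of the moment at which its call begins. calibration takes no time and is no camera call.
- close_job(): hands the job in; it is judged then, once.
The state is a dict: "clock": time; "joint_pos": joint angles; "qvel": joint speeds; "tau": joint torques, N m; "tool_pos": TCP position; "orientation": TCP orientation; "force": force on the tool from outside, world axes, zero at the start; "moment": the same for the moment, N m; "opening": finger opening in m; "gripper_force": force on a finger pad.
Only numpy, scipy, OpenCV 4.12 (cv2) and the standard library are available. Lean on these libraries where they do the work, as an engineer would, in place of code of your own. Each camera call takes 0.05 s, during which the arm holds its last target. There are 200 camera calls.

## Task

The ice tongs lie hemmed in on the oak board behind the drink can, the pepper mill and the jigger. First stand all three upright on the rubber mat, leaving the tongs alone meanwhile; then lay the tongs on the pale stone rest, in its middle and along its length; only then stand the can, the mill and the jigger back on the board, each upright on exactly the spot where it stood at the start. Do not tip any of the three over and do not push the two tumblers about.

Things in the scene. Friction and masses are not known exactly. Their poses are not given: they have to be found in the camera images.
- can_mid (a point): Slim full drink can, dark blue, 53 mm diameter, 135 mm high, about 0.28 kg; stands on one of the three dark roundels of the oak board at the start. The point is its centre, 67.5 mm above its base; z is its upright axis.
- mill_mid (a point): Dark wooden pepper mill with a small steel knob, 143 mm high, foot 58 mm diameter, straight round body 48 mm diameter from 30 to 122 mm above its base, about 0.25 kg; stands on another roundel. The point is on its axis 70 mm above its base; z is its upright axis.
- jigger_mid (a point): Brass double jigger (hourglass measuring cup), 101 mm high, top rim 47 mm diameter, base 42 mm, waist 16 mm at 44 mm above its base (about 36 mm diameter at 80 mm), about 0.11 kg; stands on the third roundel, larger cup up. The point is its centre, 50.5 mm above its base; z is its upright axis.
- tongs_mid (a point): Plain steel ice tongs lying flat, 168 x 28 x 8 mm, 0.05 kg, one solid piece; x is its length, y its width (26 to 28 mm, grasp across it). They lie on the oak board just behind the row of the three things, roughly parallel to it. The point is the centre, 4 mm above the surface on which they lie.
- board_top (a point): Pale oak serving board, fixed, 150 mm (x) x 300 mm (y) x 12 mm thick. The point is the centre of its top face. Three dark 64 mm roundels, flush, at x = -35 mm and y = -95, 0, +95 mm in this frame carry the can, the mill and the jigger in an order that changes, each within a few mm of a roundel's centre; the tongs lie near x = +22 mm.
- mat_top (a point): Black ribbed rubber bar mat, fixed, 100 mm (x) x 255 mm (y) x 6 mm thick, empty at the start: the side area. The point is the centre of its top face.
- rest_top (a point): Pale stone rest for tongs, fixed, flat slab 210 mm (x, its length) x 70 mm (y) x 8 mm thick. The point is the centre of its top face. (A fixed three-tiered cake stand with baubles, 0.35 m across at its lowest tier, which is 0.13 m up, and 0.5 m high, stands about x = 0.735, y = 0.065 m from the robot's base: move in front of it. A tall cabinet closes the worktop on the left, from y = 0.36 m: swing clear of it.)
- tumbler_mid (a point): Clear glass tumbler with ice, 73 mm diameter, 100 mm high, loose, stands beyond the board; to be left alone. The point is its centre, 50 mm above its base.
- tumbler_b_mid (a point): Second such tumbler, 73 mm diameter, 100 mm high, loose, stands beyond the board to the right of the first; to be left alone. The point is its centre, 50 mm above its base.
Mind the look-alikes: they are no part of the job. What is meant by the part that bears mill_mid is not red or turquoise, and is the smaller of those in its own colour.

How it is judged:
By the outcome, as a careful person would: the job done as asked, in the order asked, and still so for the second after the job is handed in, with the robot touching nothing.
It also fails if it takes over 141 s, if anything falls off the work surface, if the arm or the gripper's body presses on something with over 40 N, if the wrist force passes 120 N, or if a joint passes its speed limit or range.

## Working session

There is one attempt and no reset: what is moved stays moved. The work goes in short steps, Python scripts to look and compute and a tool call to move; the robot and the scene stay as the last step left them, time stands still between calls to the robot, and variables do not carry over. Pictures are saved under pics/ and viewed, at most 14 in all, crops included, and the job is handed in when it is done.

Besides the shell and the picture viewer there is one more tool, called after ">>>" as name(argument=value, ...) on one line, values as JSON. step_arm: Moves the arm, as the interface text tells. Its arguments: {"type":"object","properties":{"steps":{"type":"array","items":{"type":"array","items":{"type":"array","items":{"type":"number","minimum":-1,"maximum":1}}}},"jaw":{"type":"number"}},"required":["steps"]}

```bash
mkdir -p pics; ls; python3 - <<'E'
from plant import *
import cv2
o=get_obs();print(o)
for n in("top","side"):
    p,d=snapshot(n);cv2.imwrite(f"pics/{n}0.png",p[:,:,::-1]);
    import numpy as np;np.save(f"{n}0.npy",d)
    c=calibration(n);print(n,c)
try: print(hold_point_z)
except Exception as e: print(e)
E
```

```text
pics
{'clock': 0.0, 'joint_pos': array([ 8.59511265e+01,  2.05926035e+01,  6.33018876e-01, -1.99404809e-02,
       -7.01348060e+01, -1.65069636e+01]), 'qvel': array([-0.0339047 , -0.00352432,  0.12492134,  0.05806426,  0.04555496,
       -0.04535495]), 'tau': array([-7.25881928e-04, -5.82723427e+01,  2.93059802e+01,  6.99738532e+00,
        6.89040593e-03, -1.66713940e-04]), 'tool_pos': array([0.23685985, 0.63155509, 0.22560432]), 'orientation': array([ 1.79904173e+02, -8.84943584e-03, -2.05626211e+01]), 'force': array([0.74039646, 0.37658715, 0.60914011]), 'moment': array([-0.01273196, -0.00392409,  0.03039609]), 'gripper_force': 0.0, 'opening': 0.08760195600857681}
top {'mtx': array([[461.26469123,   0.        , 322.45833392],
       [  0.        , 461.26469123, 203.6717988 ],
       [  0.        ,   0.        ,   1.        ]]), 'dist': array([-0.07620959,  0.        ,  0.        ,  0.        ,  0.        ]), 'rvec': array([ 2.10925501, -2.16906678,  0.18762376]), 'tvec': array([-0.22525383,  0.57181507,  1.29806465])}
side {'mtx': array([[519.1327073 ,   0.        , 312.68505218],
       [  0.        , 519.1327073 , 197.51524536],
       [  0.        ,   0.        ,   1.        ]]), 'dist': array([-0.14928936,  0.        ,  0.        ,  0.        ,  0.        ]), 'rvec': array([ 2.01818244, -1.86100201,  0.45723125]), 'tvec': array([-0.27372414,  0.52592966,  1.54948529])}
0.0188
```

View pics/top0.png

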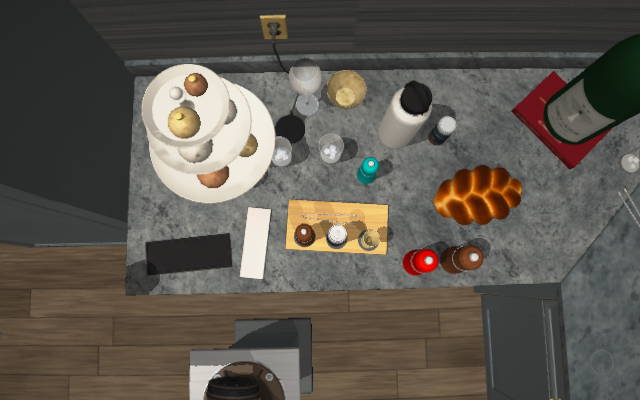

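View pics/side0.png

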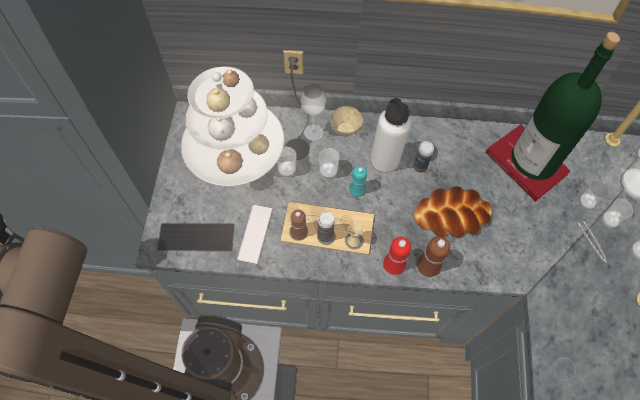

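Top view: mill at (305,233), can (337,235), jigger (370,240), tongs near (330,217), mat (188,254), rest (256,243). The large brown, red and turquoise mills are look-alikes. Enlarging for measurements.

```bash
cat > h.py <<'E'
import numpy as np, cv2
from plant import *
def proj(n,P):
    c=calibration(n);return cv2.projectPoints(np.float64(P).reshape(-1,3),c["rvec"],c["tvec"],c["mtx"],c["dist"])[0].reshape(-1,2)
def onz(n,uv,z):
    "pixels -> world points on plane z"
    c=calibration(n);R=cv2.Rodrigues(c["rvec"])[0]
    q=cv2.undistortPoints(np.float64(uv).reshape(-1,1,2),c["mtx"],c["dist"]).reshape(-1,2)
    d=np.c_[q,np.ones(len(q))]@R; C=-R.T@c["tvec"]
    return C+d*((np.broadcast_to(z,len(q))-C[2])/d[:,2])[:,None]
def crop(n,p,x0,y0,w,h,s,f):
    cv2.imwrite(f,cv2.resize(p[y0:y0+h,x0:x0+w,::-1],None,fx=s,fy=s,interpolation=cv2.INTER_CUBIC))
E
python3 - <<'E'
from h import *
t=cv2.imread("pics/top0.png")[:,:,::-1]; s=cv2.imread("pics/side0.png")[:,:,::-1]
crop("top",t,280,190,115,75,7,"pics/tA.png") 
crop("side",s,276,195,105,70,7,"pics/sA.png")
def quad(n,img,mask,z,name):
    k,l,st,_=cv2.connectedComponentsWithStats(mask.astype(np.uint8));i=1+np.argmax(st[1:,4])
    ys,xs=np.where(l==i);w=onz(n,np.c_[xs,ys],z)[:,:2].astype(np.float32)
    print(n,name,len(xs),cv2.minAreaRect(w))
for n,img in(("top",t),("side",s)):
    I=img.astype(int);r,g,b=I[...,0],I[...,1],I[...,2]
    H,W=r.shape;Y,X=np.mgrid[:H,:W]
    quad(n,img,(r>205)&(b>180)&(Y>195)&(X<285)&(X>235),.008,"rest")
    quad(n,img,(I.max(2)<50)&(Y>215)&(Y<285)&(X>140)&(X<240),.006,"mat")
    quad(n,img,(r-b>50)&(Y>195)&(Y<260)&(X>275)&(X<392),.012,"board")
E
```

```text
top rest 1588 ((0.46134501695632935, -0.037908341735601425), (0.06735788285732269, 0.20761537551879883), 82.69525909423828)
top mat 2776 ((0.431958943605423, 0.16375932097434998), (0.09963775426149368, 0.2565576434135437), 4.922499656677246)
top board 4245 ((0.5017690658569336, -0.28220850229263306), (0.2996170222759247, 0.1500094085931778), 85.1930160522461)
side rest 1120 ((0.4592783451080322, -0.03901917114853859), (0.06776682287454605, 0.20886945724487305), 82.77479553222656)
side mat 1 ((0.3881569504737854, 0.280766099691391), (0.0, 0.0), 0.0)
side board 2324 ((0.49962443113327026, -0.2835657596588135), (0.2992854714393616, 0.15110298991203308), 85.06766510009766)
```

View pics/tA.png

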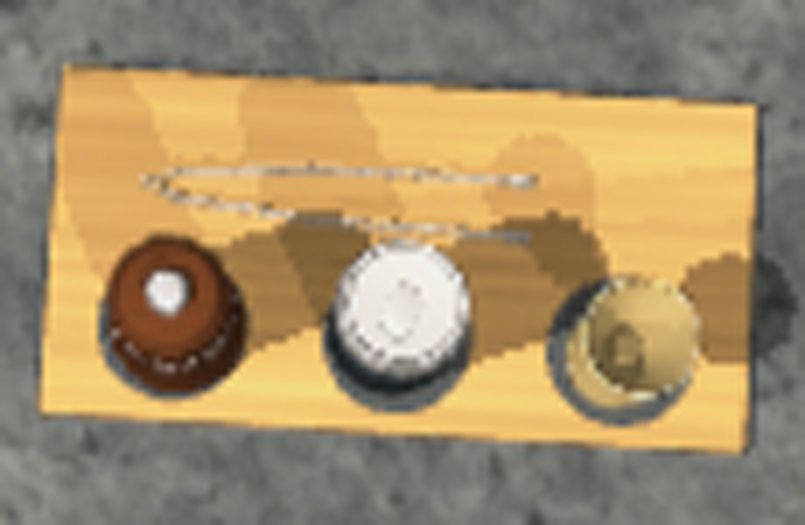

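View pics/sA.png

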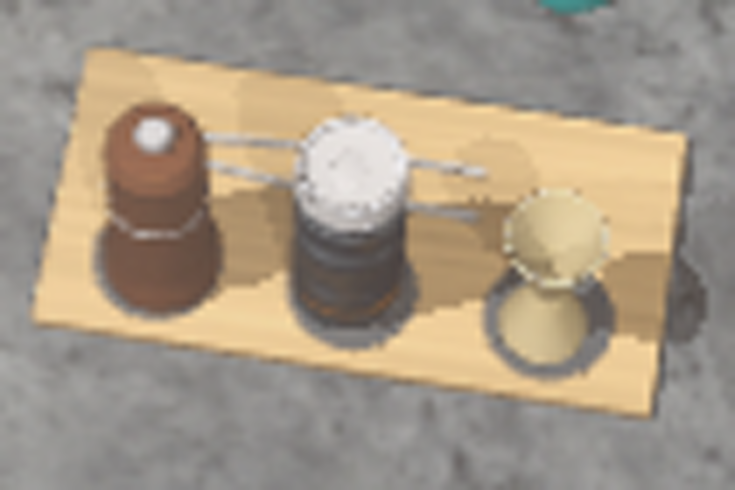

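Top crop: mill knob (166,292), can lid (402,307), jigger rim (641,337), tongs from (148,180) to (535,180)/(528,238). Side crop: knob (153,133), can lid ~(353,162), rim (556,238); roundels are visible under each.

```bash
python3 - <<'E'
from h import *
def T(x,y):return [(x+.5)/7-.5+280,(y+.5)/7-.5+190]
def S(x,y):return [(x+.5)/7-.5+276,(y+.5)/7-.5+195]
print("mill",onz("top",[T(166,292)],.154),onz("side",[S(153,133)],.151))
print("can",onz("top",[T(402,306)],.147),onz("side",[S(353,160)],.147))
print("jig",onz("top",[T(641,337)],.113),onz("side",[S(556,238)],.113))
th=np.radians(-4.9);c=np.array([.5007,-.2829])
for y in(95,0,-95): print("roundel",c+np.array([[np.cos(th),-np.sin(th)],[np.sin(th),np.cos(th)]])@[-.035,y/1e3])
print("roundel seen", onz("side",[S(158,262),S(351,290),S(548,320)],.012)[:,:2])
print("tongs top",onz("top",[T(145,181),T(538,180),T(530,239),T(340,165),T(340,217)],.016)[:,:2])
print("tongs side",onz("side",[S(486,172),S(478,216)],.016)[:,:2])
print("tumb",onz("top",[[281,151],[330,148],[370,163],[370,184],[366,182]],[.1,.1,.1,0,0])[:,:2])
print("tumb s",onz("side",[[288,163],[329,163],[357,194]],[.05,.05,0])[:,:2])
print("cab",onz("top",[[127,243],[127,293]],0)[:,:2])
# overlay check of models
t=cv2.imread("pics/top0.png");s=cv2.imread("pics/side0.png")
a=np.linspace(0,2*np.pi,40)
E
```

```text
mill [[ 0.4746011  -0.18678314  0.154     ]] [[ 0.47458348 -0.18820866  0.151     ]]
can [[ 0.46747802 -0.27656395  0.147     ]] [[ 0.47028741 -0.27847087  0.147     ]]
jig [[ 0.45601716 -0.37142025  0.113     ]] [[ 0.45478947 -0.37253096  0.113     ]]
roundel [ 0.47394252 -0.1852576 ]
roundel [ 0.46582791 -0.27991041]
roundel [ 0.45771331 -0.37456321]
roundel seen [[ 0.47321487 -0.186557  ]
 [ 0.46599475 -0.280372  ]
 [ 0.45781851 -0.37552111]]
tongs top [[ 0.53701886 -0.17454431]
 [ 0.53283421 -0.34173484]
 [ 0.50765948 -0.3373163 ]
 [ 0.54161462 -0.25765177]
 [ 0.51931444 -0.25697073]]
tongs side [[ 0.53193183 -0.34156833]
 [ 0.50806288 -0.33897015]]
tumb [[ 0.71271037 -0.12626576]
 [ 0.71780265 -0.26676447]
 [ 0.67056168 -0.37949663]
 [ 0.63022546 -0.38850229]
 [ 0.63678112 -0.37655214]]
tumb s [[ 0.71902799 -0.12815993]
 [ 0.73052211 -0.27270448]
 [ 0.64117937 -0.37906191]]
cab [[0.46923542 0.35118001]
 [0.32031252 0.34636015]]
```

>>> step_arm(steps=[[[-0.02, 0.25, 0, 0, 0, 0.25], [-0.03, 0.5, 0, 0, 0, 0.5], [-0.05, 0.75, 0, 0, 0, 0.75], [-0.06, 0.98, 0, 0, 0, 1]]], jaw=0)

```text
clock: 0.5
tool_pos: [0.1965, 0.5411, 0.226]
orientation: [180.0, -0.0, -49.5]
force: [0.1, 0.4, 0.4]
opening: 0.0875
gripper_force: 0.0
```

>>> step_arm(steps=[[[0.17, 0.15, 0, 0, 0, 0.25], [0.34, 0.3, 0, 0, 0, 0.5], [0.51, 0.45, 0, 0, 0, 0.75], [0.68, 0.59, 0, 0, 0, 1]]])

```text
clock: 0.9
tool_pos: [0.1966, 0.4511, 0.2262]
orientation: [180.0, -0.0, -78.1]
force: [0.2, -0.3, 0.3]
opening: 0.0878
gripper_force: 0.0
```

>>> step_arm(steps=[[[0.22, 0.05, 0, 0, 0, 0.12], [0.44, 0.1, 0, 0, 0, 0.24], [0.66, 0.15, 0, 0, 0, 0.36], [0.88, 0.19, 0, 0, 0, 0.424], [0.88, 0.19, 0, 0, 0, 0.424], [0.88, 0.19, 0, 0, 0, 0.424]]])

```text
clock: 1.5
tool_pos: [0.1967, 0.3622, 0.2268]
orientation: [-180.0, 0.1, -90.0]
force: [-0.1, 0.8, 0.2]
opening: 0.0875
gripper_force: 0.0
```

>>> step_arm(steps=[[[0.3, -0.33, 0, 0, 0, 0], [0.6, -0.67, 0, 0, 0, 0], [0.9, -1, 0, 0, 0, 0]]])

```text
clock: 1.8
tool_pos: [0.2976, 0.2721, 0.2266]
orientation: [-180.0, 0.0, -89.9]
force: [0.9, 1.1, 0.3]
opening: 0.0877
gripper_force: 0.0
```

>>> step_arm(steps=[[[0.33, -0.3, 0, 0, 0, 0], [0.67, -0.6, 0, 0, 0, 0], [1, -0.9, 0, 0, 0, 0]]])

```text
clock: 2.1
tool_pos: [0.3881, 0.1714, 0.2266]
orientation: [-180.0, 0.0, -89.9]
force: [1.1, 1.3, 1.0]
opening: 0.0879
gripper_force: 0.0
```

>>> step_arm(steps=[[[0.33, -0.3, 0, 0, 0, 0], [0.67, -0.6, 0, 0, 0, 0], [1, -0.85, 0, 0, 0, 0]]])

```text
clock: 2.4
tool_pos: [0.4737, 0.071, 0.2262]
orientation: [180.0, -0.0, -90.0]
force: [1.0, 1.4, 0.6]
opening: 0.0876
gripper_force: 0.0
```

>>> step_arm(steps=[[[0.33, 0, 0, 0, 0, 0], [0.67, 0, 0, 0, 0, 0], [1, 0, 0, 0, 0, 0]]])

```text
clock: 2.7
tool_pos: [0.4723, -0.0289, 0.226]
orientation: [179.9, -0.0, -90.0]
force: [0.5, -0.5, -1.2]
opening: 0.0879
gripper_force: 0.0
```

>>> step_arm(steps=[[[0.33, 0, 0, 0, 0, 0], [0.67, 0, 0, 0, 0, 0], [1, 0, 0, 0, 0, 0]]])

```text
clock: 3.0
tool_pos: [0.4723, -0.129, 0.2262]
orientation: [180.0, -0.0, -90.0]
force: [0.2, 0.2, 0.1]
opening: 0.0876
gripper_force: 0.0
```

>>> step_arm(steps=[[[0.2, -0.01, 0, 0, 0, 0], [0.4, -0.02, 0, 0, 0, 0], [0.595, -0.025, 0, 0, 0, 0], [0.595, -0.025, 0, 0, 0, 0], [0.595, -0.025, 0, 0, 0, 0], [0.595, -0.025, 0, 0, 0, 0]]])

```text
clock: 3.6
tool_pos: [0.4745, -0.1868, 0.2263]
orientation: [180.0, 0.0, -90.0]
force: [0.2, -0.1, -0.1]
opening: 0.0875
gripper_force: 0.0
```

>>> step_arm(steps=[[[0, 0, 0.2, 0, 0, 0], [0, 0, 0.4, 0, 0, 0], [0, 0, 0.6, 0, 0, 0], [0, 0, 0.8, 0, 0, 0], [0, 0, 1, 0, 0, 0]]])

```text
clock: 4.1
tool_pos: [0.4745, -0.1864, 0.126]
orientation: [-180.0, 0.0, -89.9]
force: [0.8, 0.6, -0.3]
opening: 0.0875
gripper_force: 0.0
```

>>> step_arm(steps=[[[0, 0, 0.15, 0, 0, 0], [0, 0, 0.25, 0, 0, 0], [0, 0, 0.31, 0, 0, 0], [0, 0, 0.31, 0, 0, 0], [0, 0, 0.31, 0, 0, 0]]])

```text
clock: 4.6
tool_pos: [0.4747, -0.1871, 0.0961]
orientation: [-180.0, -0.0, -90.0]
force: [0.2, -0.5, -0.0]
opening: 0.0877
gripper_force: 0.0
```

>>> step_arm(steps=[[[0, 0, 0, 0, 0, 0], [0, 0, 0, 0, 0, 0], [0, 0, 0, 0, 0, 0], [0, 0, 0, 0, 0, 0], [0, 0, 0, 0, 0, 0], [0, 0, 0, 0, 0, 0], [0, 0, 0, 0, 0, 0], [0, 0, 0, 0, 0, 0], [0, 0, 0, 0, 0, 0], [0, 0, 0, 0, 0, 0]]], jaw=255)

```text
clock: 5.6
tool_pos: [0.4741, -0.1873, 0.0956]
orientation: [180.0, -0.0, -90.0]
force: [-1.2, 0.2, 1.3]
opening: 0.0471
gripper_force: 30.0
```

>>> step_arm(steps=[[[0, 0, -0.05, 0, 0, 0], [0, 0, -0.2, 0, 0, 0], [0, 0, -0.35, 0, 0, 0], [0, 0, -0.5, 0, 0, 0], [0, 0, -0.6, 0, 0, 0]]])

```text
clock: 6.1
tool_pos: [0.4745, -0.1872, 0.1567]
orientation: [-179.9, 0.0, -90.0]
force: [0.3, 0.2, -2.1]
opening: 0.0471
gripper_force: 30.0
```

>>> step_arm(steps=[[[-0.08, 0.01, 0, 0, 0, 0], [-0.25, 0.03, 0, 0, 0, 0], [-0.5, 0.06, 0, 0, 0, 0], [-0.75, 0.09, 0, 0, 0, 0], [-1, 0.12, 0, 0, 0, 0]]])

```text
clock: 6.6
tool_pos: [0.4613, -0.086, 0.1547]
orientation: [179.9, 0.0, -90.0]
force: [1.1, 0.2, -2.6]
opening: 0.047
gripper_force: 30.0
```

>>> step_arm(steps=[[[-0.25, 0.03, 0, 0, 0, 0], [-0.5, 0.06, 0, 0, 0, 0], [-0.75, 0.09, 0, 0, 0, 0], [-1, 0.12, 0, 0, 0, 0]]])

```text
clock: 7.0
tool_pos: [0.4492, 0.014, 0.1548]
orientation: [179.9, -0.0, -90.0]
force: [0.1, 0.0, -1.6]
opening: 0.047
gripper_force: 30.0
```

>>> step_arm(steps=[[[-0.25, 0.03, 0, 0, 0, 0], [-0.5, 0.06, 0, 0, 0, 0], [-0.75, 0.09, 0, 0, 0, 0], [-1, 0.12, 0, 0, 0, 0]]])

```text
clock: 7.4
tool_pos: [0.4371, 0.1139, 0.1548]
orientation: [179.9, -0.0, -90.0]
force: [0.2, -0.3, -2.2]
opening: 0.0471
gripper_force: 30.0
```

>>> step_arm(steps=[[[-0.25, 0.03, 0, 0, 0, 0], [-0.5, 0.06, 0, 0, 0, 0], [-0.75, 0.09, 0, 0, 0, 0], [-1, 0.12, 0, 0, 0, 0]]])

```text
clock: 7.8
tool_pos: [0.4251, 0.2137, 0.1548]
orientation: [179.9, -0.0, -90.0]
force: [0.1, 0.1, -3.1]
opening: 0.0472
gripper_force: 30.0
```

>>> step_arm(steps=[[[-0.2, 0.02, 0, 0, 0, 0], [-0.35, 0.03, 0, 0, 0, 0], [-0.43, 0.035, 0, 0, 0, 0], [-0.43, 0.035, 0.1, 0, 0, 0], [-0.43, 0.035, 0.25, 0, 0, 0], [-0.43, 0.035, 0.4, 0, 0, 0], [-0.43, 0.035, 0.52, 0, 0, 0], [-0.43, 0.035, 0.6, 0, 0, 0], [-0.43, 0.035, 0.63, 0, 0, 0], [-0.43, 0.035, 0.65, 0, 0, 0], [-0.43, 0.035, 0.65, 0, 0, 0], [-0.43, 0.035, 0.65, 0, 0, 0]]])

```text
clock: 9.0
tool_pos: [0.423, 0.2561, 0.091]
orientation: [-180.0, 0.0, -90.0]
force: [0.4, -0.1, -2.4]
opening: 0.0468
gripper_force: 30.0
```

>>> step_arm(steps=[[[0, 0, 0.008, 0, 0, 0], [0, 0, 0.015, 0, 0, 0], [0, 0, 0.015, 0, 0, 0]]])

```text
clock: 9.3
tool_pos: [0.4229, 0.2561, 0.0895]
orientation: [-180.0, 0.0, -90.0]
force: [-1.6, -0.5, 2.4]
opening: 0.0471
gripper_force: 30.0
```

>>> step_arm(steps=[[[0, 0, 0, 0, 0, 0], [0, 0, 0, 0, 0, 0], [0, 0, 0, 0, 0, 0], [0, 0, 0, 0, 0, 0], [0, 0, 0, 0, 0, 0], [0, 0, 0, 0, 0, 0], [0, 0, -0.1, 0, 0, 0], [0, 0, -0.3, 0, 0, 0], [0, 0, -0.55, 0, 0, 0], [0, 0, -0.8, 0, 0, 0]]], jaw=0)

```text
clock: 10.3
tool_pos: [0.4227, 0.2556, 0.1706]
orientation: [-180.0, -0.0, -90.0]
force: [0.0, 0.4, 0.3]
opening: 0.0875
gripper_force: 0.0
```

>>> step_arm(steps=[[[0.15, -0.02, 0, 0, 0, 0], [0.4, -0.04, 0, 0, 0, 0], [0.7, -0.06, 0, 0, 0, 0], [1, -0.09, 0, 0, 0, 0]]])

```text
clock: 10.7
tool_pos: [0.4314, 0.1545, 0.1693]
orientation: [-180.0, 0.0, -90.0]
force: [0.7, 0.4, -1.0]
opening: 0.0874
gripper_force: 0.0
```

>>> step_arm(steps=[[[0.33, -0.03, 0, 0, 0, 0], [0.67, -0.06, 0, 0, 0, 0], [1, -0.09, 0, 0, 0, 0]]])

```text
clock: 11.0
tool_pos: [0.4404, 0.0542, 0.1694]
orientation: [-180.0, 0.0, -90.0]
force: [0.5, 0.7, -0.1]
opening: 0.0877
gripper_force: 0.0
```

>>> step_arm(steps=[[[0.33, -0.03, 0, 0, 0, 0], [0.67, -0.06, 0, 0, 0, 0], [1, -0.09, 0, 0, 0, 0]]])

```text
clock: 11.3
tool_pos: [0.4493, -0.0459, 0.1694]
orientation: [-180.0, 0.0, -90.0]
force: [0.6, 0.3, -0.2]
opening: 0.0873
gripper_force: 0.0
```

>>> step_arm(steps=[[[0.33, -0.03, 0, 0, 0, 0], [0.67, -0.06, 0, 0, 0, 0], [1, -0.09, 0, 0, 0, 0]]])

```text
clock: 11.6
tool_pos: [0.4583, -0.1459, 0.1694]
orientation: [-180.0, 0.0, -90.0]
force: [0.9, -0.1, -0.8]
opening: 0.0877
gripper_force: 0.0
```

>>> step_arm(steps=[[[0.33, -0.03, 0, 0, 0, 0], [0.67, -0.06, 0, 0, 0, 0], [1, -0.08, 0, 0, 0, 0], [1.0, -0.08, 0, 0, 0, 0]]])

```text
clock: 12.0
tool_pos: [0.4662, -0.2473, 0.1688]
orientation: [180.0, -0.0, -90.2]
force: [-0.0, 0.6, -0.4]
opening: 0.0874
gripper_force: 0.0
```

>>> step_arm(steps=[[[0.2, -0.01, 0, 0, 0, 0], [0.335, -0.015, 0, 0, 0, 0], [0.335, -0.015, 0, 0, 0, 0], [0.335, -0.015, 0, 0, 0, 0], [0.335, -0.015, 0, 0, 0, 0]]])

```text
clock: 12.5
tool_pos: [0.4681, -0.2772, 0.1691]
orientation: [180.0, 0.0, -90.0]
force: [-0.2, 0.3, -0.2]
opening: 0.088
gripper_force: 0.0
```

```bash
python3 - <<'E'
from h import *
p,d=snapshot("top");q,_=snapshot("side")
a=cv2.resize(p[180:280,140:400,::-1],None,fx=3,fy=3,interpolation=3);b=cv2.resize(q[150:250,140:400,::-1],None,fx=3,fy=3,interpolation=3)
cv2.imwrite("pics/c1.png",np.vstack([a,b])[:600])
E
```

```text
(no output)
```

View pics/c1.png

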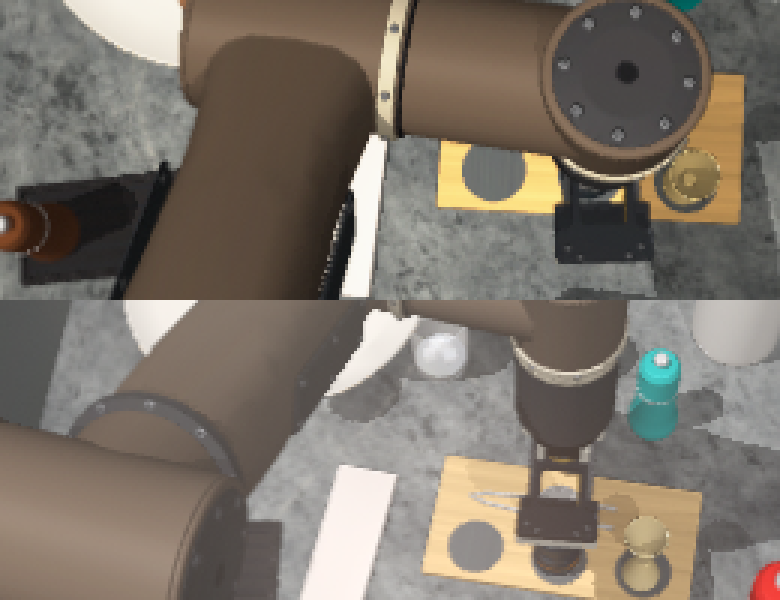

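The mill stands upright on the mat; the gripper is centred over the can. Grasping it.

>>> step_arm(steps=[[[0, 0, 0.2, 0, 0, 0], [0, 0, 0.4, 0, 0, 0], [0, 0, 0.6, 0, 0, 0], [0, 0, 0.72, 0, 0, 0], [0, 0, 0.8, 0, 0, 0], [0, 0, 0.8, 0, 0, 0], [0, 0, 0.8, 0, 0, 0]]])

```text
clock: 13.3
tool_pos: [0.4687, -0.2778, 0.0896]
orientation: [-180.0, -0.0, -90.0]
force: [0.7, -0.3, 1.0]
opening: 0.0875
gripper_force: 0.0
```

>>> step_arm(steps=[[[0, 0, 0, 0, 0, 0], [0, 0, 0, 0, 0, 0], [0, 0, 0, 0, 0, 0], [0, 0, 0, 0, 0, 0], [0, 0, 0, 0, 0, 0], [0, 0, 0, 0, 0, 0], [0, 0, 0, 0, 0, 0], [0, 0, 0, 0, 0, 0], [0, 0, 0, 0, 0, 0]]], jaw=255)

```text
clock: 14.2
tool_pos: [0.4682, -0.2777, 0.0891]
orientation: [180.0, -0.0, -90.0]
force: [-0.5, -0.1, 2.3]
opening: 0.0523
gripper_force: 29.8
```

>>> step_arm(steps=[[[0, 0, -0.05, 0, 0, 0], [0, 0, -0.2, 0, 0, 0], [0, 0, -0.35, 0, 0, 0], [0, 0, -0.5, 0, 0, 0], [0, 0, -0.6, 0, 0, 0]]])

```text
clock: 14.7
tool_pos: [0.4684, -0.2777, 0.15]
orientation: [-180.0, -0.0, -90.0]
force: [0.3, -0.1, -2.6]
opening: 0.0514
gripper_force: 29.8
```

>>> step_arm(steps=[[[-0.08, 0.01, 0, 0, 0, 0], [-0.25, 0.02, 0, 0, 0, 0], [-0.5, 0.04, 0, 0, 0, 0], [-0.75, 0.06, 0, 0, 0, 0], [-1, 0.09, 0, 0, 0, 0]]])

```text
clock: 15.2
tool_pos: [0.4583, -0.1763, 0.1481]
orientation: [179.9, 0.0, -90.0]
force: [1.3, 0.1, -3.0]
opening: 0.0517
gripper_force: 29.8
```

>>> step_arm(steps=[[[-0.25, 0.02, 0, 0, 0, 0], [-0.5, 0.04, 0, 0, 0, 0], [-0.75, 0.06, 0, 0, 0, 0], [-1, 0.09, 0, 0, 0, 0]]])

```text
clock: 15.6
tool_pos: [0.4493, -0.0764, 0.1483]
orientation: [179.9, 0.0, -90.0]
force: [-0.0, 0.2, -2.5]
opening: 0.0519
gripper_force: 29.8
```

>>> step_arm(steps=[[[-0.25, 0.02, 0, 0, 0, 0], [-0.5, 0.04, 0, 0, 0, 0], [-0.75, 0.06, 0, 0, 0, 0], [-1, 0.09, 0, 0, 0, 0]]])

```text
clock: 16.0
tool_pos: [0.4402, 0.0234, 0.1483]
orientation: [179.9, -0.0, -90.0]
force: [0.4, -0.4, -3.3]
opening: 0.0517
gripper_force: 29.8
```

>>> step_arm(steps=[[[-0.25, 0.02, 0, 0, 0, 0], [-0.5, 0.04, 0, 0, 0, 0], [-0.75, 0.06, 0, 0, 0, 0], [-1, 0.09, 0, 0, 0, 0]]])

```text
clock: 16.4
tool_pos: [0.4312, 0.1233, 0.1483]
orientation: [179.9, -0.0, -90.0]
force: [0.3, -1.0, -2.0]
opening: 0.0518
gripper_force: 29.8
```

>>> step_arm(steps=[[[-0.25, 0.02, 0, 0, 0, 0], [-0.45, 0.03, 0, 0, 0, 0], [-0.585, 0.03, 0, 0, 0, 0], [-0.585, 0.03, 0.1, 0, 0, 0], [-0.585, 0.03, 0.25, 0, 0, 0], [-0.585, 0.03, 0.4, 0, 0, 0], [-0.585, 0.03, 0.52, 0, 0, 0], [-0.585, 0.03, 0.6, 0, 0, 0], [-0.585, 0.03, 0.64, 0, 0, 0], [-0.585, 0.03, 0.66, 0, 0, 0], [-0.585, 0.03, 0.66, 0, 0, 0], [-0.585, 0.03, 0.66, 0, 0, 0]]])

```text
clock: 17.6
tool_pos: [0.4295, 0.1809, 0.0834]
orientation: [-180.0, 0.0, -90.0]
force: [-0.3, -0.4, -1.9]
opening: 0.0518
gripper_force: 29.8
```

>>> step_arm(steps=[[[0, 0, 0.005, 0, 0, 0], [0, 0, 0.01, 0, 0, 0], [0, 0, 0.01, 0, 0, 0]]])

```text
clock: 17.9
tool_pos: [0.4296, 0.1811, 0.083]
orientation: [-179.9, 0.0, -90.0]
force: [-2.9, -0.0, 8.1]
opening: 0.0516
gripper_force: 29.9
```

>>> step_arm(steps=[[[0, 0, 0, 0, 0, 0], [0, 0, 0, 0, 0, 0], [0, 0, 0, 0, 0, 0], [0, 0, 0, 0, 0, 0], [0, 0, 0, 0, 0, 0], [0, 0, 0, 0, 0, 0], [0, 0, -0.1, 0, 0, 0], [0, 0, -0.3, 0, 0, 0], [0, 0, -0.6, 0, 0, 0], [0, 0, -0.87, 0, 0, 0]]], jaw=0)

```text
clock: 18.9
tool_pos: [0.4292, 0.1807, 0.1709]
orientation: [-180.0, -0.0, -90.0]
force: [-0.2, -0.7, 0.3]
opening: 0.0876
gripper_force: 0.0
```

>>> step_arm(steps=[[[0.15, 0, 0, 0, 0, 0], [0.4, -0.02, 0, 0, 0, 0], [0.7, -0.04, 0, 0, 0, 0], [1, -0.05, 0, 0, 0, 0]]])

```text
clock: 19.3
tool_pos: [0.4339, 0.0796, 0.1693]
orientation: [-180.0, 0.0, -90.0]
force: [0.2, -0.2, 0.2]
opening: 0.0875
gripper_force: 0.0
```

>>> step_arm(steps=[[[0.33, -0.02, 0, 0, 0, 0], [0.67, -0.04, 0, 0, 0, 0], [1, -0.05, 0, 0, 0, 0]]])

```text
clock: 19.6
tool_pos: [0.4388, -0.0208, 0.1693]
orientation: [-180.0, 0.0, -90.0]
force: [0.0, 0.5, 0.3]
opening: 0.0881
gripper_force: 0.0
```

>>> step_arm(steps=[[[0.33, -0.02, 0, 0, 0, 0], [0.67, -0.04, 0, 0, 0, 0], [1, -0.05, 0, 0, 0, 0]]])

```text
clock: 19.9
tool_pos: [0.4438, -0.1209, 0.1693]
orientation: [-180.0, 0.0, -90.0]
force: [0.4, 0.5, 0.5]
opening: 0.0876
gripper_force: 0.0
```

>>> step_arm(steps=[[[0.33, -0.02, 0, 0, 0, 0], [0.67, -0.04, 0, 0, 0, 0], [1, -0.05, 0, 0, 0, 0]]])

```text
clock: 20.2
tool_pos: [0.4487, -0.2209, 0.1693]
orientation: [-180.0, 0.0, -90.0]
force: [0.2, 1.2, -0.9]
opening: 0.0878
gripper_force: 0.0
```

>>> step_arm(steps=[[[0.33, -0.02, 0, 0, 0, 0], [0.67, -0.04, 0, 0, 0, 0], [1, -0.05, 0, 0, 0, 0]]])

```text
clock: 20.5
tool_pos: [0.4537, -0.3208, 0.1691]
orientation: [180.0, 0.0, -90.0]
force: [1.0, 1.1, 0.3]
opening: 0.0875
gripper_force: 0.0
```

>>> step_arm(steps=[[[0.3, -0.01, 0, 0, 0, 0], [0.53, -0.01, 0, 0, 0, 0], [0.53, -0.01, 0.2, 0, 0, 0], [0.53, -0.01, 0.4, 0, 0, 0], [0.53, -0.01, 0.6, 0, 0, 0], [0.53, -0.01, 0.75, 0, 0, 0], [0.53, -0.01, 0.85, 0, 0, 0], [0.53, -0.01, 0.915, 0, 0, 0], [0.53, -0.01, 0.915, 0, 0, 0], [0.53, -0.01, 0.915, 0, 0, 0]]])

```text
clock: 21.5
tool_pos: [0.4555, -0.3724, 0.0781]
orientation: [-180.0, -0.0, -90.0]
force: [-0.9, -0.1, -0.3]
opening: 0.088
gripper_force: 0.0
```

>>> step_arm(steps=[[[0, 0, 0, 0, 0, 0], [0, 0, 0, 0, 0, 0], [0, 0, 0, 0, 0, 0], [0, 0, 0, 0, 0, 0], [0, 0, 0, 0, 0, 0], [0, 0, 0, 0, 0, 0], [0, 0, 0, 0, 0, 0], [0, 0, 0, 0, 0, 0], [0, 0, 0, 0, 0, 0], [0, 0, 0, 0, 0, 0], [0, 0, 0, 0, 0, 0]]], jaw=255)

```text
clock: 22.6
tool_pos: [0.4552, -0.3723, 0.0776]
orientation: [-180.0, -0.0, -90.0]
force: [-0.0, 1.0, -0.1]
opening: 0.0441
gripper_force: 30.0
```

>>> step_arm(steps=[[[0, 0, -0.03, 0, 0, 0], [0, 0, -0.1, 0, 0, 0], [0, 0, -0.2, 0, 0, 0], [0, 0, -0.35, 0, 0, 0], [0, 0, -0.5, 0, 0, 0], [0, 0, -0.6, 0, 0, 0], [0, 0, -0.6, 0, 0, 0]]])

```text
clock: 23.3
tool_pos: [0.4562, -0.3727, 0.1397]
orientation: [-179.8, -0.1, -90.0]
force: [0.3, 0.7, -1.1]
opening: 0.0444
gripper_force: 30.0
```

```bash
python3 - <<'E'
from h import *
q,_=snapshot("side")
crop("side",q,260,150,150,110,5,"pics/c2.png")
E
```

```text
(no output)
```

View pics/c2.png

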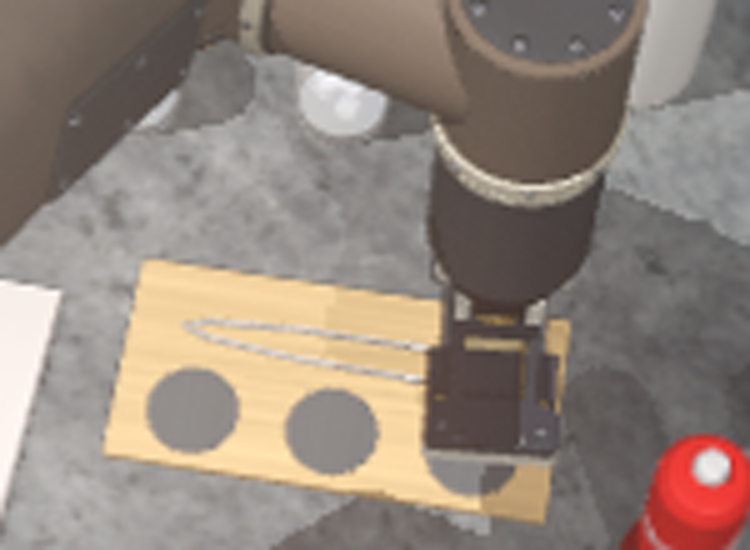

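The jigger is lifted (hidden by the gripper), and the tongs are undisturbed. Carrying it to the near end of the mat.

>>> step_arm(steps=[[[-0.08, 0, 0, 0, 0, 0], [-0.25, 0.01, 0, 0, 0, 0], [-0.5, 0.02, 0, 0, 0, 0], [-0.75, 0.03, 0, 0, 0, 0], [-1, 0.04, 0, 0, 0, 0]]])

```text
clock: 23.85
tool_pos: [0.4503, -0.2702, 0.1368]
orientation: [179.9, 0.0, -90.0]
force: [-0.0, 0.8, -1.3]
opening: 0.0442
gripper_force: 30.0
```

>>> step_arm(steps=[[[-0.25, 0.01, 0, 0, 0, 0], [-0.5, 0.02, 0, 0, 0, 0], [-0.75, 0.03, 0, 0, 0, 0], [-1, 0.04, 0, 0, 0, 0]]])

```text
clock: 24.25
tool_pos: [0.4462, -0.1703, 0.137]
orientation: [179.9, 0.0, -90.0]
force: [-0.3, 0.6, -1.2]
opening: 0.0444
gripper_force: 30.0
```

>>> step_arm(steps=[[[-0.25, 0.01, 0, 0, 0, 0], [-0.5, 0.02, 0, 0, 0, 0], [-0.75, 0.03, 0, 0, 0, 0], [-1, 0.04, 0, 0, 0, 0]]])

```text
clock: 24.65
tool_pos: [0.442, -0.0706, 0.1371]
orientation: [180.0, 0.0, -90.0]
force: [0.1, -0.4, -0.4]
opening: 0.0445
gripper_force: 30.0
```

>>> step_arm(steps=[[[-0.25, 0.01, 0, 0, 0, 0], [-0.5, 0.02, 0, 0, 0, 0], [-0.75, 0.03, 0, 0, 0, 0], [-1, 0.04, 0, 0, 0, 0]]])

```text
clock: 25.05
tool_pos: [0.4378, 0.0292, 0.1371]
orientation: [180.0, -0.0, -90.0]
force: [0.9, -0.7, -1.1]
opening: 0.0439
gripper_force: 30.0
```

>>> step_arm(steps=[[[-0.25, 0.01, 0, 0, 0, 0], [-0.5, 0.02, 0, 0, 0, 0], [-0.68, 0.03, 0, 0, 0, 0], [-0.78, 0.035, 0, 0, 0, 0], [-0.78, 0.035, 0.1, 0, 0, 0], [-0.78, 0.035, 0.25, 0, 0, 0], [-0.78, 0.035, 0.4, 0, 0, 0], [-0.78, 0.035, 0.52, 0, 0, 0], [-0.78, 0.035, 0.6, 0, 0, 0], [-0.78, 0.035, 0.64, 0, 0, 0], [-0.78, 0.035, 0.66, 0, 0, 0], [-0.78, 0.035, 0.66, 0, 0, 0], [-0.78, 0.035, 0.66, 0, 0, 0]]])

```text
clock: 26.35
tool_pos: [0.4359, 0.1059, 0.0719]
orientation: [-180.0, 0.0, -90.0]
force: [-0.1, 0.6, -1.1]
opening: 0.0444
gripper_force: 30.0
```

```bash
python3 - <<'E'
from h import *
q,_=snapshot("side");p,_=snapshot("top")
a=cv2.resize(q[170:270,140:340,::-1],None,fx=4,fy=4,interpolation=3)[:300];b=cv2.resize(p[190:290,130:330,::-1],None,fx=4,fy=4,interpolation=3)[:300]
cv2.imwrite("pics/c3.png",np.vstack([a,b]))
E
```

```text
(no output)
```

View pics/c3.png

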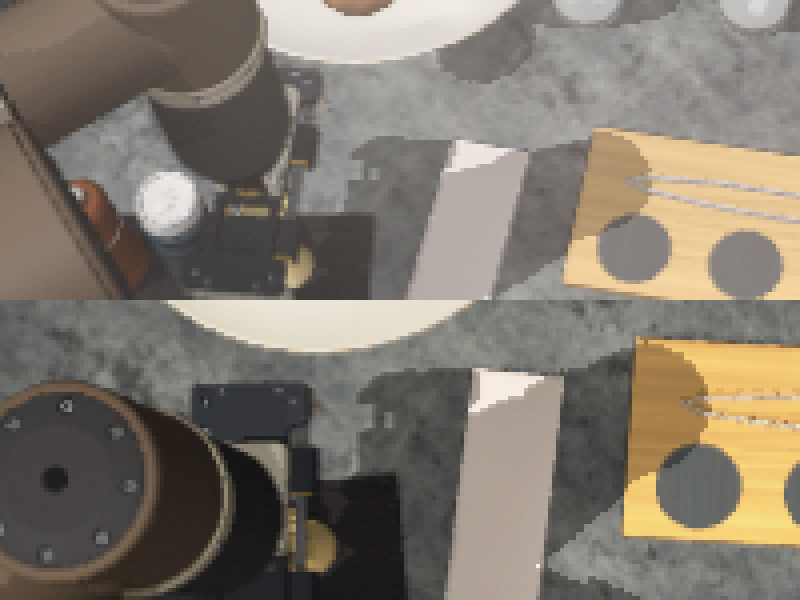

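Can and mill stand upright; jigger held upright just above the mat. Lowering to contact.

>>> step_arm(steps=[[[0, 0, 0.005, 0, 0, 0], [0, 0, 0.01, 0, 0, 0], [0, 0, 0.01, 0, 0, 0]]])

```text
clock: 26.75
tool_pos: [0.4362, 0.106, 0.0714]
orientation: [-179.9, 0.0, -90.0]
force: [-3.1, -0.3, 9.6]
opening: 0.0445
gripper_force: 30.0
```

>>> step_arm(steps=[[[0, 0, 0, 0, 0, 0], [0, 0, 0, 0, 0, 0], [0, 0, 0, 0, 0, 0], [0, 0, 0, 0, 0, 0], [0, 0, 0, 0, 0, 0], [0, 0, 0, 0, 0, 0], [0, 0, -0.1, 0, 0, 0], [0, 0, -0.3, 0, 0, 0], [0, 0, -0.6, 0, 0, 0], [0, 0, -0.87, 0, 0, 0], [0, 0, -0.87, 0, 0, 0]]], jaw=0)

```text
clock: 27.85
tool_pos: [0.4378, 0.107, 0.1618]
orientation: [-179.7, 0.2, -90.0]
force: [0.5, -0.9, 0.3]
opening: 0.0876
gripper_force: 0.0
```

```bash
python3 - <<'E'
from h import *
q,_=snapshot("side");p,_=snapshot("top")
a=cv2.resize(q[200:250,276:383,::-1],None,fx=7,fy=7,interpolation=3)[:295];b=cv2.resize(p[195:240,284:391,::-1],None,fx=7,fy=7,interpolation=3)[:300]
cv2.imwrite("pics/c4.png",np.vstack([a,b]));print(a.shape)
E
```

```text
(295, 749, 3)
```

View pics/c4.png

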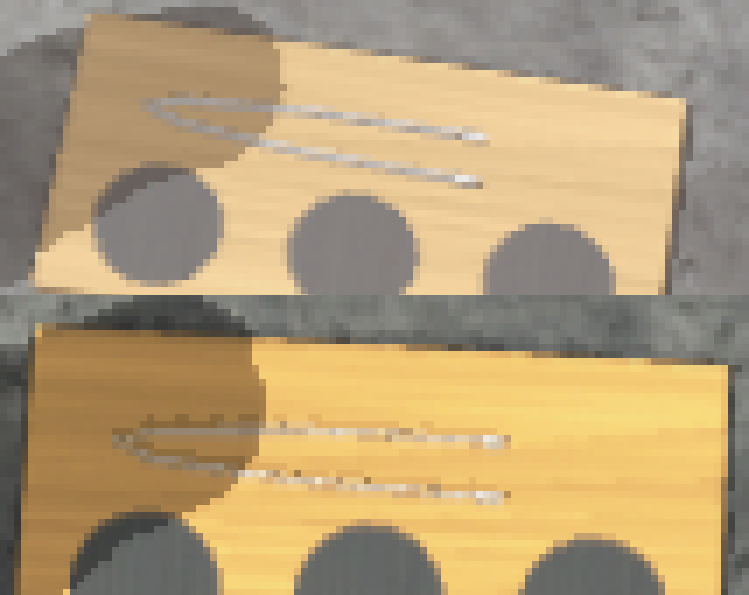

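Side crop: apex (148,107), tips (486,137),(478,180); top crop: apex (115,440), tips (507,440),(505,497). Computing the tongs' axis.

```bash
python3 - <<'E'
from h import *
def T(x,y):return [(x+.5)/7-.5+284,(y-295+.5)/7-.5+195]
def S(x,y):return [(x+.5)/7-.5+276,(y+.5)/7-.5+200]
for n,px in(("top",[T(115,441),T(507,441),T(505,497),T(160,429),T(310,434),T(310,482),T(165,458)]),("side",[S(147,107),S(487,138),S(479,181),S(200,100),S(330,118),S(320,156),S(190,127)])):
    w=onz(n,px,.016)[:,:2];print(n,w.round(4).tolist())
    ax=(w[0]-(w[1]+w[2])/2);print("apex axis",np.degrees(np.arctan2(ax[1],ax[0])),np.hypot(*ax))
    for i,j in((4,1),(5,2)):
        v=w[i]-w[j];print("arm",np.degrees(np.arctan2(v[1],v[0])))
    print("mid",(w[0]+(w[1]+w[2])/2)/2, "armmid",(w[4]+w[5])/2, "width@mid",np.hypot(*(w[4]-w[5])))
print(get_obs()["tool_pos"])
E
```

```text
top [[0.537, -0.1737], [0.5324, -0.3404], [0.5085, -0.3386], [0.5417, -0.1929], [0.5378, -0.2567], [0.5172, -0.2561], [0.5292, -0.1948]]
apex axis 84.2896500379119 0.16666500730664202
arm 86.35882046795179
arm 83.97005544350115
mid [ 0.52875058 -0.25661309] armmid [ 0.52748496 -0.25636975] width@mid 0.02057999268487415
side [[0.5349, -0.1754], [0.5314, -0.3421], [0.5081, -0.3395], [0.5408, -0.2009], [0.5361, -0.2651], [0.5153, -0.2617], [0.5258, -0.1974]]
apex axis 84.76090821014927 0.1660559976032373
arm 86.50399159763022
arm 84.69757022640023
mid [ 0.5273479  -0.25808703] armmid [ 0.52572677 -0.26338593] width@mid 0.021088079583486637
[0.43592915 0.10603519 0.1585211 ]
```

>>> step_arm(steps=[[[0.15, -0.04, 0, 0, 0, 0], [0.4, -0.1, 0, 0, 0, 0], [0.7, -0.18, 0, 0, 0, 0], [1, -0.25, 0, 0, 0, 0]]])

```text
clock: 28.35
tool_pos: [0.4602, 0.0047, 0.1568]
orientation: [179.9, -0.0, -90.0]
force: [0.6, 1.0, 0.9]
opening: 0.0878
gripper_force: 0.0
```

>>> step_arm(steps=[[[0.33, -0.08, 0, 0, 0, 0], [0.67, -0.16, 0, 0, 0, 0], [1, -0.25, 0, 0, 0, 0]]])

```text
clock: 28.65
tool_pos: [0.4851, -0.0957, 0.1567]
orientation: [179.9, -0.0, -90.0]
force: [-0.2, 1.0, 0.4]
opening: 0.0879
gripper_force: 0.0
```

>>> step_arm(steps=[[[0.33, -0.08, 0, 0, 0, 0], [0.67, -0.16, 0, 0, 0, 0], [1, -0.25, 0, 0, 0, 0]]])

```text
clock: 28.95
tool_pos: [0.5101, -0.1956, 0.1565]
orientation: [179.9, 0.0, -90.0]
force: [0.1, 0.6, 1.0]
opening: 0.0877
gripper_force: 0.0
```

>>> step_arm(steps=[[[0.3, -0.07, 0, 0, 0, 0.08], [0.55, -0.13, 0, 0, 0, 0.16], [0.635, -0.165, 0, 0, 0, 0.18], [0.635, -0.165, 0.2, 0, 0, 0.18], [0.635, -0.165, 0.4, 0, 0, 0.18], [0.635, -0.165, 0.6, 0, 0, 0.18], [0.635, -0.165, 0.8, 0, 0, 0.18], [0.635, -0.165, 1, 0, 0, 0.18], [0.635, -0.165, 1, 0, 0, 0.18], [0.635, -0.165, 1, 0, 0, 0.18], [0.635, -0.165, 1, 0, 0, 0.18]]])

```text
clock: 30.05
tool_pos: [0.5278, -0.2577, 0.0585]
orientation: [-179.9, -0.0, -95.1]
force: [0.2, 0.2, 0.2]
opening: 0.0878
gripper_force: 0.0
```

>>> step_arm(steps=[[[0, 0, 0.1, 0, 0, 0], [0, 0, 0.2, 0, 0, 0], [0, 0, 0.3, 0, 0, 0], [0, 0, 0.36, 0, 0, 0], [0, 0, 0.4, 0, 0, 0], [0, 0, 0.42, 0, 0, 0], [0, 0, 0.42, 0, 0, 0], [0, 0, 0.42, 0, 0, 0]]])

```text
clock: 30.85
tool_pos: [0.5274, -0.2578, 0.0158]
orientation: [-180.0, -0.0, -95.2]
force: [-0.4, 0.3, -0.0]
opening: 0.0878
gripper_force: 0.0
```

>>> step_arm(steps=[[[0, 0, 0.01, 0, 0, 0], [0, 0, 0.015, 0, 0, 0], [0, 0, 0.015, 0, 0, 0], [0, 0, 0.015, 0, 0, 0]]])

```text
clock: 31.25
tool_pos: [0.5273, -0.2577, 0.0142]
orientation: [-180.0, -0.0, -95.2]
force: [0.3, 0.8, 0.8]
opening: 0.0872
gripper_force: 0.0
```

>>> step_arm(steps=[[[0, 0, 0, 0, 0, 0], [0, 0, 0, 0, 0, 0], [0, 0, 0, 0, 0, 0], [0, 0, 0, 0, 0, 0], [0, 0, 0, 0, 0, 0], [0, 0, 0, 0, 0, 0], [0, 0, 0, 0, 0, 0], [0, 0, 0, 0, 0, 0], [0, 0, 0, 0, 0, 0], [0, 0, 0, 0, 0, 0], [0, 0, 0, 0, 0, 0], [0, 0, 0, 0, 0, 0]]], jaw=255)

```text
clock: 32.45
tool_pos: [0.5271, -0.2577, 0.0141]
orientation: [180.0, -0.0, -95.2]
force: [0.1, -0.3, 0.4]
opening: 0.0231
gripper_force: 29.9
```

>>> step_arm(steps=[[[0, 0, -0.05, 0, 0, 0], [0, 0, -0.15, 0, 0, 0], [0, 0, -0.3, 0, 0, 0], [0, 0, -0.5, 0, 0, 0], [0, 0, -0.7, 0, 0, 0], [0, 0, -0.7, 0, 0, 0]]])

```text
clock: 33.05
tool_pos: [0.5294, -0.2583, 0.0879]
orientation: [-179.7, -0.1, -95.1]
force: [1.0, 0.3, -0.9]
opening: 0.0229
gripper_force: 29.9
```

>>> step_arm(steps=[[[-0.1, 0.04, 0, 0, 0, -0.14], [-0.24, 0.1, 0, 0, 0, -0.33], [-0.4, 0.16, 0, 0, 0, -0.55], [-0.57, 0.22, 0, 0, 0, -0.78], [-0.727, 0.287, 0, 0, 0, -1]]])

```text
clock: 33.55
tool_pos: [0.5049, -0.1821, 0.0842]
orientation: [-180.0, 0.0, -66.2]
force: [0.2, -0.5, -0.9]
opening: 0.0228
gripper_force: 29.9
```

>>> step_arm(steps=[[[-0.155, -0.02, 0, 0, 0, -0.2], [-0.31, -0.04, 0, 0, 0, -0.4], [-0.465, -0.06, 0, 0, 0, -0.6], [-0.62, -0.08, 0, 0, 0, -0.8], [-0.776, -0.097, 0, 0, 0, -1]]])

```text
clock: 34.05
tool_pos: [0.4828, -0.1071, 0.0842]
orientation: [-180.0, -0.0, -37.6]
force: [0.0, 0.3, -2.0]
opening: 0.0232
gripper_force: 29.9
```

>>> step_arm(steps=[[[-0.14, -0.09, 0, 0, 0, -0.22], [-0.28, -0.18, 0, 0, 0, -0.44], [-0.4, -0.27, 0, 0, 0, -0.66], [-0.52, -0.34, 0, 0, 0, -0.84], [-0.607, -0.402, 0, 0, 0, -1], [-0.607, -0.402, 0, 0, 0, -1]]])

```text
clock: 34.65
tool_pos: [0.4596, -0.0379, 0.0844]
orientation: [-180.0, -0.0, -9.0]
force: [0.1, 0.5, 0.2]
opening: 0.0234
gripper_force: 29.9
```

>>> step_arm(steps=[[[0, 0, 0, 0, 0, -0.068], [0, 0, 0, 0, 0, -0.068], [0, 0, 0, 0, 0, -0.068], [0, 0, 0, 0, 0, -0.068]]])

```text
clock: 35.05
tool_pos: [0.4599, -0.039, 0.0841]
orientation: [180.0, 0.0, -7.4]
force: [0.4, -0.4, -0.3]
opening: 0.0233
gripper_force: 29.9
```

```bash
python3 - <<'E'
from h import *
q,_=snapshot("side");p,_=snapshot("top")
a=cv2.resize(q[185:285,140:340,::-1],None,fx=4,fy=4,interpolation=3)[:300];b=cv2.resize(p[200:300,150:350,::-1],None,fx=4,fy=4,interpolation=3)[:300]
cv2.imwrite("pics/c5.png",np.vstack([a,b]))
E
```

```text
(no output)
```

View pics/c5.png

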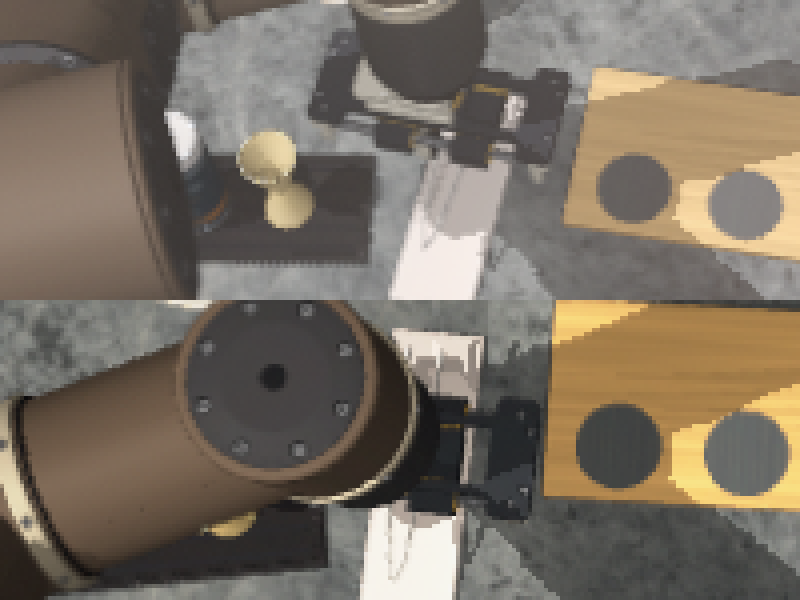

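Tongs held along the rest's middle, jigger upright. Lowering.

>>> step_arm(steps=[[[0, 0, 0.1, 0, 0, 0], [0, 0, 0.25, 0, 0, 0], [0, 0, 0.4, 0, 0, 0], [0, 0, 0.55, 0, 0, 0], [0, 0, 0.65, 0, 0, 0], [0, 0, 0.7, 0, 0, 0], [0, 0, 0.725, 0, 0, 0], [0, 0, 0.725, 0, 0, 0], [0, 0, 0.725, 0, 0, 0], [0, 0, 0.735, 0, 0, 0], [0, 0, 0.735, 0, 0, 0]]])

```text
clock: 36.25
tool_pos: [0.4601, -0.0386, 0.0109]
orientation: [-180.0, -0.0, -7.3]
force: [-0.2, 0.4, -0.3]
opening: 0.0233
gripper_force: 29.9
```

>>> step_arm(steps=[[[0, 0, 0.006, 0, 0, 0], [0, 0, 0.006, 0, 0, 0], [0, 0, 0.006, 0, 0, 0]]])

```text
clock: 36.55
tool_pos: [0.4599, -0.0387, 0.01]
orientation: [-180.0, -0.0, -7.3]
force: [-0.0, -0.3, 0.5]
opening: 0.0232
gripper_force: 29.9
```

>>> step_arm(steps=[[[0, 0, 0, 0, 0, 0], [0, 0, 0, 0, 0, 0], [0, 0, 0, 0, 0, 0], [0, 0, 0, 0, 0, 0], [0, 0, 0, 0, 0, 0], [0, 0, 0, 0, 0, 0], [0, 0, 0, 0, 0, 0]]], jaw=0)

```text
clock: 37.25
tool_pos: [0.4599, -0.0387, 0.01]
orientation: [180.0, -0.0, -7.3]
force: [-0.2, -0.4, 0.0]
opening: 0.0742
gripper_force: 0.0
```

>>> step_arm(steps=[[[0, 0, 0, 0, 0, 0], [0, 0, 0, 0, 0, 0], [0, 0, -0.1, 0, 0, 0], [0, 0, -0.25, 0, 0, 0], [0, 0, -0.5, 0, 0, 0], [0, 0, -0.75, 0, 0, 0], [0, 0, -1, 0, 0, 0]]])

```text
clock: 37.95
tool_pos: [0.4597, -0.0388, 0.1117]
orientation: [-180.0, -0.0, -7.3]
force: [0.2, -0.9, -0.4]
opening: 0.0877
gripper_force: 0.0
```

>>> step_arm(steps=[[[0, 0, -0.2, 0, 0, 0.25], [0, 0, -0.4, 0, 0, 0.5], [0, 0, -0.5, 0, 0, 0.75], [0, 0, -0.55, 0, 0, 1]]])

```text
clock: 38.35
tool_pos: [0.4603, -0.0386, 0.1671]
orientation: [-179.9, -0.1, -36.2]
force: [-0.7, -0.3, -0.3]
opening: 0.0876
gripper_force: 0.0
```

>>> step_arm(steps=[[[-0.13, -0.13, 0, 0, 0, 0.25], [-0.26, -0.26, 0, 0, 0, 0.5], [-0.39, -0.39, 0, 0, 0, 0.75], [-0.52, -0.51, 0, 0, 0, 1]]])

```text
clock: 38.75
tool_pos: [0.4475, 0.0337, 0.1658]
orientation: [-180.0, 0.0, -64.9]
force: [-0.4, 1.3, 0.5]
opening: 0.0873
gripper_force: 0.0
```

>>> step_arm(steps=[[[-0.18, -0.05, 0, 0, 0, 0.25], [-0.36, -0.1, 0, 0, 0, 0.5], [-0.54, -0.15, 0, 0, 0, 0.75], [-0.708, -0.203, 0, 0, 0, 0.888], [-0.708, -0.203, 0, 0, 0, 0.888], [-0.708, -0.203, 0, 0, 0, 0.888], [-0.708, -0.203, 0, 0, 0, 0.888]]])

```text
clock: 39.45
tool_pos: [0.4355, 0.1053, 0.1652]
orientation: [-180.0, 0.0, -89.9]
force: [0.3, 0.3, -0.2]
opening: 0.0878
gripper_force: 0.0
```

```bash
python3 - <<'E'
from h import *
o=get_obs();print(o["tool_pos"],o["orientation"])
q,_=snapshot("side");p,_=snapshot("top")
a=cv2.resize(q[185:285,140:340,::-1],None,fx=4,fy=4,interpolation=3)[:300];b=cv2.resize(p[200:300,150:350,::-1],None,fx=4,fy=4,interpolation=3)[:300]
cv2.imwrite("pics/c6.png",np.vstack([a,b]))
E
```

```text
[0.43548481 0.10525027 0.1652142 ] [-1.79997619e+02  3.86959623e-04 -8.99406901e+01]
```

View pics/c6.png

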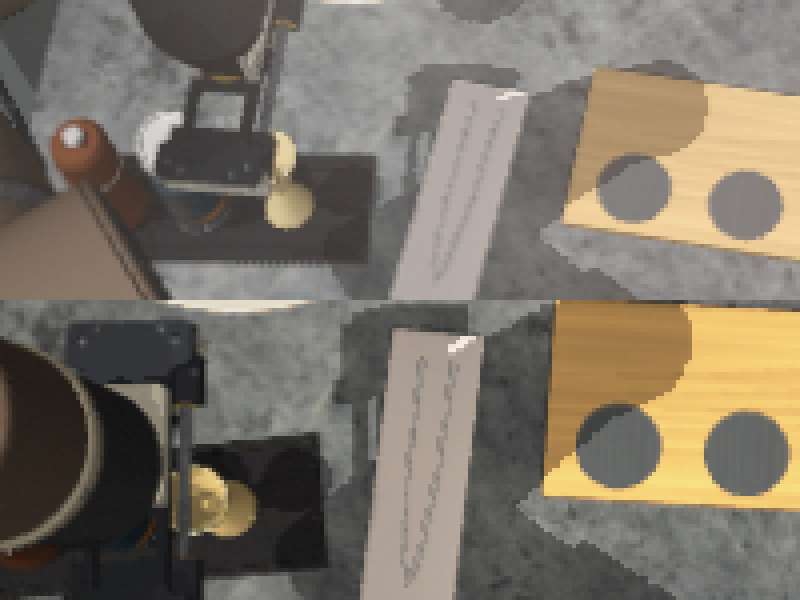

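```bash
python3 - <<'E'
from h import *
def T(x,y):return [(x+.5)/4-.5+150,(y-300+.5)/4-.5+200]
def S(x,y):return [(x+.5)/4-.5+140,(y+.5)/4-.5+185]
for n,px,qr in(("top",[T(408,584),T(420,357),T(454,359)],[T(392,330),T(484,336)]),("side",[S(439,279),S(473,101),S(501,104)],[S(452,80),S(528,93)])):
    w=onz(n,px,.012)[:,:2];m=(w[1]+w[2])/2;v=m-w[0]
    print(n,(m+w[0])/2,np.degrees(np.arctan2(v[1],v[0])),np.hypot(*v))
E
```

```text
top [ 0.46141241 -0.03942298] -7.701089667693161 0.1684642650087163
side [ 0.46190237 -0.04255115] -6.605560403287652 0.16660162091088498
```

Tongs lie centred (within ~2 mm) and along the rest. Now picking up the jigger again.

>>> step_arm(steps=[[[-0.007, -0.005, 0.2, 0, 0, 0], [-0.007, -0.005, 0.4, 0, 0, 0], [-0.007, -0.005, 0.6, 0, 0, 0], [-0.007, -0.005, 0.8, 0, 0, 0], [-0.007, -0.005, 0.9, 0, 0, 0], [-0.007, -0.005, 0.94, 0, 0, 0], [-0.007, -0.005, 0.94, 0, 0, 0], [-0.007, -0.005, 0.94, 0, 0, 0], [-0.007, -0.005, 0.94, 0, 0, 0]]])

```text
clock: 40.45
tool_pos: [0.4366, 0.1068, 0.0717]
orientation: [-179.9, 0.0, -90.0]
force: [-0.8, 0.6, -0.7]
opening: 0.0875
gripper_force: 0.0
```

>>> step_arm(steps=[[[0, 0, 0, 0, 0, 0], [0, 0, 0, 0, 0, 0], [0, 0, 0, 0, 0, 0], [0, 0, 0, 0, 0, 0], [0, 0, 0, 0, 0, 0], [0, 0, 0, 0, 0, 0], [0, 0, 0, 0, 0, 0], [0, 0, 0, 0, 0, 0], [0, 0, 0, 0, 0, 0], [0, 0, 0, 0, 0, 0], [0, 0, 0, 0, 0, 0]]], jaw=255)

```text
clock: 41.55
tool_pos: [0.4361, 0.1065, 0.071]
orientation: [-180.0, 0.0, -90.0]
force: [-0.1, 0.0, 1.3]
opening: 0.0448
gripper_force: 30.0
```

>>> step_arm(steps=[[[0, 0, -0.05, 0, 0, 0], [0, 0, -0.2, 0, 0, 0], [0, 0, -0.35, 0, 0, 0], [0, 0, -0.5, 0, 0, 0], [0, 0, -0.6, 0, 0, 0]]])

```text
clock: 42.05
tool_pos: [0.4363, 0.1066, 0.1322]
orientation: [-179.9, 0.0, -90.0]
force: [0.4, 0.3, -0.3]
opening: 0.0444
gripper_force: 30.0
```

>>> step_arm(steps=[[[0.08, 0, 0, 0, 0, 0], [0.25, -0.01, 0, 0, 0, 0], [0.5, -0.02, 0, 0, 0, 0], [0.75, -0.03, 0, 0, 0, 0], [1, -0.04, 0, 0, 0, 0]]])

```text
clock: 42.55
tool_pos: [0.4393, 0.005, 0.1302]
orientation: [179.9, -0.0, -90.0]
force: [0.1, -0.4, -0.6]
opening: 0.0443
gripper_force: 30.0
```

>>> step_arm(steps=[[[0.25, -0.01, 0, 0, 0, 0], [0.5, -0.02, 0, 0, 0, 0], [0.75, -0.03, 0, 0, 0, 0], [1, -0.04, 0, 0, 0, 0]]])

```text
clock: 42.95
tool_pos: [0.4432, -0.095, 0.1302]
orientation: [179.9, -0.0, -90.0]
force: [0.1, 0.5, -1.5]
opening: 0.0442
gripper_force: 30.0
```

>>> step_arm(steps=[[[0.25, -0.01, 0, 0, 0, 0], [0.5, -0.02, 0, 0, 0, 0], [0.75, -0.03, 0, 0, 0, 0], [1, -0.04, 0, 0, 0, 0]]])

```text
clock: 43.35
tool_pos: [0.4471, -0.1949, 0.1301]
orientation: [179.9, 0.0, -90.0]
force: [1.0, -0.1, -0.5]
opening: 0.0445
gripper_force: 30.0
```

>>> step_arm(steps=[[[0.25, -0.01, 0, 0, 0, 0], [0.5, -0.02, 0, 0, 0, 0], [0.75, -0.03, 0, 0, 0, 0], [1, -0.04, 0, 0, 0, 0]]])

```text
clock: 43.75
tool_pos: [0.4511, -0.2948, 0.13]
orientation: [179.9, 0.0, -90.0]
force: [0.9, 0.5, 0.6]
opening: 0.0443
gripper_force: 30.0
```

>>> step_arm(steps=[[[0.25, -0.01, 0, 0, 0, 0], [0.5, -0.02, 0, 0, 0, 0], [0.68, -0.03, 0, 0, 0, 0], [0.783, -0.033, 0, 0, 0, 0], [0.783, -0.033, 0.1, 0, 0, 0], [0.783, -0.033, 0.25, 0, 0, 0], [0.783, -0.033, 0.4, 0, 0, 0], [0.783, -0.033, 0.48, 0, 0, 0], [0.783, -0.033, 0.52, 0, 0, 0], [0.783, -0.033, 0.53, 0, 0, 0], [0.783, -0.033, 0.53, 0, 0, 0], [0.783, -0.033, 0.53, 0, 0, 0], [0.783, -0.033, 0.53, 0, 0, 0]]])

```text
clock: 45.05
tool_pos: [0.4557, -0.372, 0.0785]
orientation: [-179.9, -0.0, -90.0]
force: [0.1, 0.4, -2.0]
opening: 0.0446
gripper_force: 30.0
```

Lower to contact in small steps.

>>> step_arm(steps=[[[0, 0, 0.005, 0, 0, 0], [0, 0, 0.01, 0, 0, 0], [0, 0, 0.01, 0, 0, 0], [0, 0, 0.01, 0, 0, 0]]])

```text
clock: 45.45
tool_pos: [0.4554, -0.3719, 0.077]
orientation: [-180.0, -0.0, -90.0]
force: [0.6, 0.1, -0.6]
opening: 0.0442
gripper_force: 30.0
```

>>> step_arm(steps=[[[0, 0, 0.006, 0, 0, 0], [0, 0, 0.006, 0, 0, 0], [0, 0, 0.006, 0, 0, 0]]])

```text
clock: 45.75
tool_pos: [0.4556, -0.3721, 0.0769]
orientation: [-180.0, -0.0, -90.0]
force: [-1.3, -0.0, 6.4]
opening: 0.0447
gripper_force: 30.0
```

>>> step_arm(steps=[[[0, 0, 0, 0, 0, 0], [0, 0, 0, 0, 0, 0], [0, 0, 0, 0, 0, 0], [0, 0, 0, 0, 0, 0], [0, 0, 0, 0, 0, 0], [0, 0, 0, 0, 0, 0], [0, 0, -0.1, 0, 0, 0], [0, 0, -0.3, 0, 0, 0], [0, 0, -0.6, 0, 0, 0], [0, 0, -0.93, 0, 0, 0]]], jaw=0)

```text
clock: 46.75
tool_pos: [0.455, -0.3717, 0.1706]
orientation: [179.9, 0.0, -90.0]
force: [0.8, -1.4, -0.2]
opening: 0.0879
gripper_force: 0.0
```

>>> step_arm(steps=[[[-0.15, 0, 0, 0, 0, 0], [-0.4, 0.02, 0, 0, 0, 0], [-0.7, 0.04, 0, 0, 0, 0], [-1, 0.05, 0, 0, 0, 0]]])

```text
clock: 47.15
tool_pos: [0.45, -0.2709, 0.1698]
orientation: [-180.0, -0.0, -90.0]
force: [0.4, -0.2, -0.3]
opening: 0.0877
gripper_force: 0.0
```

>>> step_arm(steps=[[[-0.33, 0.02, 0, 0, 0, 0], [-0.67, 0.04, 0, 0, 0, 0], [-1, 0.05, 0, 0, 0, 0]]])

```text
clock: 47.45
tool_pos: [0.4451, -0.1705, 0.1699]
orientation: [-179.9, 0.0, -90.0]
force: [1.0, 1.1, 0.1]
opening: 0.0878
gripper_force: 0.0
```

>>> step_arm(steps=[[[-0.33, 0.02, 0, 0, 0, 0], [-0.67, 0.04, 0, 0, 0, 0], [-1, 0.05, 0, 0, 0, 0]]])

```text
clock: 47.75
tool_pos: [0.4401, -0.0704, 0.17]
orientation: [-179.9, 0.0, -90.0]
force: [0.1, -0.1, 0.5]
opening: 0.0877
gripper_force: 0.0
```

>>> step_arm(steps=[[[-0.33, 0.02, 0, 0, 0, 0], [-0.67, 0.04, 0, 0, 0, 0], [-1, 0.05, 0, 0, 0, 0]]])

```text
clock: 48.05
tool_pos: [0.435, 0.0296, 0.17]
orientation: [-179.9, 0.0, -90.0]
force: [0.6, 0.2, 1.0]
opening: 0.0877
gripper_force: 0.0
```

>>> step_arm(steps=[[[-0.33, 0.02, 0, 0, 0, 0], [-0.67, 0.04, 0, 0, 0, 0], [-1, 0.05, 0, 0, 0, 0]]])

```text
clock: 48.35
tool_pos: [0.4299, 0.1297, 0.17]
orientation: [-179.9, 0.0, -90.0]
force: [0.6, 0.2, -0.1]
opening: 0.0874
gripper_force: 0.0
```

>>> step_arm(steps=[[[-0.3, 0.01, 0, 0, 0, 0], [-0.53, 0.01, 0, 0, 0, 0], [-0.53, 0.01, 0, 0, 0, 0], [-0.53, 0.01, 0, 0, 0, 0], [-0.53, 0.01, 0, 0, 0, 0], [-0.53, 0.01, 0, 0, 0, 0]]])

```text
clock: 48.95
tool_pos: [0.4294, 0.1805, 0.1695]
orientation: [-180.0, 0.0, -90.1]
force: [0.0, -0.1, -0.2]
opening: 0.0878
gripper_force: 0.0
```

>>> step_arm(steps=[[[-0.003, 0, 0.2, 0, 0, 0], [-0.003, 0, 0.4, 0, 0, 0], [-0.003, 0, 0.6, 0, 0, 0], [-0.003, 0, 0.75, 0, 0, 0], [-0.003, 0, 0.83, 0, 0, 0], [-0.003, 0, 0.865, 0, 0, 0], [-0.003, 0, 0.865, 0, 0, 0], [-0.003, 0, 0.865, 0, 0, 0], [-0.003, 0, 0.865, 0, 0, 0]]])

```text
clock: 49.85
tool_pos: [0.4298, 0.1818, 0.0836]
orientation: [-179.9, 0.1, -90.0]
force: [0.6, -0.3, 0.6]
opening: 0.0878
gripper_force: 0.0
```

>>> step_arm(steps=[[[0, 0, 0, 0, 0, 0], [0, 0, 0, 0, 0, 0], [0, 0, 0, 0, 0, 0], [0, 0, 0, 0, 0, 0], [0, 0, 0, 0, 0, 0], [0, 0, 0, 0, 0, 0], [0, 0, 0, 0, 0, 0], [0, 0, 0, 0, 0, 0], [0, 0, 0, 0, 0, 0], [0, 0, 0, 0, 0, 0]]], jaw=255)

```text
clock: 50.85
tool_pos: [0.4293, 0.1814, 0.0828]
orientation: [180.0, -0.0, -90.0]
force: [-0.5, -0.1, 0.2]
opening: 0.0517
gripper_force: 29.9
```

>>> step_arm(steps=[[[0, 0, -0.05, 0, 0, 0], [0, 0, -0.2, 0, 0, 0], [0, 0, -0.35, 0, 0, 0], [0, 0, -0.5, 0, 0, 0], [0, 0, -0.6, 0, 0, 0]]])

```text
clock: 51.35
tool_pos: [0.4295, 0.1815, 0.1439]
orientation: [-180.0, 0.0, -90.0]
force: [0.4, -0.2, -3.5]
opening: 0.0514
gripper_force: 29.9
```

>>> step_arm(steps=[[[0.08, -0.01, 0, 0, 0, 0], [0.25, -0.02, 0, 0, 0, 0], [0.5, -0.04, 0, 0, 0, 0], [0.75, -0.06, 0, 0, 0, 0], [1, -0.09, 0, 0, 0, 0]]])

```text
clock: 51.85
tool_pos: [0.4376, 0.0799, 0.142]
orientation: [179.9, -0.0, -90.0]
force: [1.8, 0.1, -2.7]
opening: 0.0517
gripper_force: 29.9
```

>>> step_arm(steps=[[[0.25, -0.02, 0, 0, 0, 0], [0.5, -0.04, 0, 0, 0, 0], [0.75, -0.06, 0, 0, 0, 0], [1, -0.09, 0, 0, 0, 0]]])

```text
clock: 52.25
tool_pos: [0.4465, -0.0201, 0.142]
orientation: [179.9, -0.0, -90.0]
force: [0.4, 0.1, -2.2]
opening: 0.0515
gripper_force: 29.9
```

>>> step_arm(steps=[[[0.25, -0.02, 0, 0, 0, 0], [0.5, -0.04, 0, 0, 0, 0], [0.75, -0.06, 0, 0, 0, 0], [1, -0.09, 0, 0, 0, 0]]])

```text
clock: 52.65
tool_pos: [0.4553, -0.12, 0.142]
orientation: [179.9, 0.0, -90.0]
force: [0.4, 0.3, -3.2]
opening: 0.0515
gripper_force: 29.9
```

>>> step_arm(steps=[[[0.25, -0.02, 0, 0, 0, 0], [0.5, -0.04, 0, 0, 0, 0], [0.75, -0.06, 0, 0, 0, 0], [1, -0.09, 0, 0, 0, 0]]])

```text
clock: 53.05
tool_pos: [0.4643, -0.2198, 0.1418]
orientation: [179.9, 0.0, -90.0]
force: [0.8, -0.7, -1.6]
opening: 0.0516
gripper_force: 29.9
```

>>> step_arm(steps=[[[0.25, -0.01, 0, 0, 0, 0], [0.45, -0.02, 0, 0, 0, 0], [0.587, -0.03, 0, 0, 0, 0], [0.587, -0.03, 0.1, 0, 0, 0], [0.587, -0.03, 0.25, 0, 0, 0], [0.587, -0.03, 0.4, 0, 0, 0], [0.587, -0.03, 0.48, 0, 0, 0], [0.587, -0.03, 0.52, 0, 0, 0], [0.587, -0.03, 0.535, 0, 0, 0], [0.587, -0.03, 0.535, 0, 0, 0], [0.587, -0.03, 0.535, 0, 0, 0], [0.587, -0.03, 0.535, 0, 0, 0]]])

```text
clock: 54.25
tool_pos: [0.4688, -0.2773, 0.0899]
orientation: [-179.9, -0.0, -90.0]
force: [-0.1, 0.4, -2.3]
opening: 0.0517
gripper_force: 29.9
```

>>> step_arm(steps=[[[0, 0, 0.005, 0, 0, 0], [0, 0, 0.01, 0, 0, 0], [0, 0, 0.01, 0, 0, 0], [0, 0, 0.01, 0, 0, 0]]])

```text
clock: 54.65
tool_pos: [0.4686, -0.2774, 0.0888]
orientation: [-180.0, -0.0, -90.0]
force: [-1.2, 0.7, 3.9]
opening: 0.0515
gripper_force: 29.9
```

>>> step_arm(steps=[[[0, 0, 0, 0, 0, 0], [0, 0, 0, 0, 0, 0], [0, 0, 0, 0, 0, 0], [0, 0, 0, 0, 0, 0], [0, 0, 0, 0, 0, 0], [0, 0, 0, 0, 0, 0], [0, 0, -0.1, 0, 0, 0], [0, 0, -0.3, 0, 0, 0], [0, 0, -0.6, 0, 0, 0], [0, 0, -0.85, 0, 0, 0]]], jaw=0)

```text
clock: 55.65
tool_pos: [0.4686, -0.2774, 0.1755]
orientation: [-180.0, -0.0, -90.0]
force: [0.3, 0.6, 0.1]
opening: 0.0878
gripper_force: 0.0
```

>>> step_arm(steps=[[[-0.15, 0.02, 0, 0, 0, 0], [-0.4, 0.04, 0, 0, 0, 0], [-0.7, 0.06, 0, 0, 0, 0], [-1, 0.09, 0, 0, 0, 0]]])

```text
clock: 56.05
tool_pos: [0.4589, -0.1762, 0.1735]
orientation: [-180.0, 0.0, -90.0]
force: [0.6, -0.3, 0.2]
opening: 0.0878
gripper_force: 0.0
```

>>> step_arm(steps=[[[-0.33, 0.03, 0, 0, 0, 0], [-0.67, 0.06, 0, 0, 0, 0], [-1, 0.09, 0, 0, 0, 0]]])

```text
clock: 56.35
tool_pos: [0.4498, -0.0758, 0.1736]
orientation: [-180.0, 0.0, -90.0]
force: [0.8, 0.2, -1.1]
opening: 0.0876
gripper_force: 0.0
```

>>> step_arm(steps=[[[-0.33, 0.03, 0, 0, 0, 0], [-0.67, 0.06, 0, 0, 0, 0], [-1, 0.09, 0, 0, 0, 0]]])

```text
clock: 56.65
tool_pos: [0.4408, 0.0242, 0.1737]
orientation: [-180.0, 0.0, -90.0]
force: [0.6, -0.1, 0.1]
opening: 0.0873
gripper_force: 0.0
```

>>> step_arm(steps=[[[-0.33, 0.03, 0, 0, 0, 0], [-0.67, 0.06, 0, 0, 0, 0], [-1, 0.09, 0, 0, 0, 0]]])

```text
clock: 56.95
tool_pos: [0.4317, 0.1242, 0.1737]
orientation: [-180.0, 0.0, -90.0]
force: [0.6, 0.8, -0.5]
opening: 0.088
gripper_force: 0.0
```

>>> step_arm(steps=[[[-0.33, 0.03, 0, 0, 0, 0], [-0.67, 0.06, 0, 0, 0, 0], [-1, 0.08, 0, 0, 0, 0]]])

```text
clock: 57.25
tool_pos: [0.4236, 0.2242, 0.1737]
orientation: [-180.0, 0.0, -90.0]
force: [0.5, -0.1, -0.6]
opening: 0.0879
gripper_force: 0.0
```

>>> step_arm(steps=[[[-0.2, 0.01, 0, 0, 0, 0], [-0.335, 0.015, 0, 0, 0, 0], [-0.335, 0.015, 0, 0, 0, 0], [-0.335, 0.015, 0, 0, 0, 0], [-0.335, 0.015, 0, 0, 0, 0], [-0.335, 0.015, 0, 0, 0, 0]]])

```text
clock: 57.85
tool_pos: [0.423, 0.2554, 0.1734]
orientation: [180.0, 0.0, -90.1]
force: [-0.1, -0.2, -0.6]
opening: 0.0875
gripper_force: 0.0
```

>>> step_arm(steps=[[[0, 0, 0.2, 0, 0, 0], [0, 0, 0.4, 0, 0, 0], [0, 0, 0.6, 0, 0, 0], [0, 0, 0.75, 0, 0, 0], [0, 0, 0.82, 0, 0, 0], [0, 0, 0.84, 0, 0, 0], [0, 0, 0.84, 0, 0, 0], [0, 0, 0.84, 0, 0, 0], [0, 0, 0.84, 0, 0, 0]]])

```text
clock: 58.75
tool_pos: [0.4232, 0.2566, 0.0901]
orientation: [-179.9, 0.1, -90.0]
force: [-0.4, -0.4, -0.6]
opening: 0.0876
gripper_force: 0.0
```

>>> step_arm(steps=[[[0, 0, 0, 0, 0, 0], [0, 0, 0, 0, 0, 0], [0, 0, 0, 0, 0, 0], [0, 0, 0, 0, 0, 0], [0, 0, 0, 0, 0, 0], [0, 0, 0, 0, 0, 0], [0, 0, 0, 0, 0, 0], [0, 0, 0, 0, 0, 0], [0, 0, 0, 0, 0, 0], [0, 0, 0, 0, 0, 0]]], jaw=255)

```text
clock: 59.75
tool_pos: [0.4228, 0.2562, 0.0893]
orientation: [180.0, -0.0, -90.0]
force: [-1.0, -0.0, 0.2]
opening: 0.0471
gripper_force: 30.0
```

>>> step_arm(steps=[[[0, 0, -0.05, 0, 0, 0], [0, 0, -0.2, 0, 0, 0], [0, 0, -0.35, 0, 0, 0], [0, 0, -0.5, 0, 0, 0], [0, 0, -0.6, 0, 0, 0]]])

```text
clock: 60.25
tool_pos: [0.423, 0.2564, 0.1505]
orientation: [-180.0, 0.0, -90.0]
force: [0.1, -0.3, -2.3]
opening: 0.0468
gripper_force: 30.0
```

>>> step_arm(steps=[[[0.08, -0.01, 0, 0, 0, 0], [0.25, -0.03, 0, 0, 0, 0], [0.5, -0.06, 0, 0, 0, 0], [0.75, -0.09, 0, 0, 0, 0], [1, -0.12, 0, 0, 0, 0]]])

```text
clock: 60.75
tool_pos: [0.434, 0.1539, 0.1483]
orientation: [179.9, -0.1, -90.0]
force: [0.2, -0.9, -2.0]
opening: 0.047
gripper_force: 30.0
```

>>> step_arm(steps=[[[0.25, -0.03, 0, 0, 0, 0], [0.5, -0.06, 0, 0, 0, 0], [0.75, -0.09, 0, 0, 0, 0], [1, -0.12, 0, 0, 0, 0]]])

```text
clock: 61.15
tool_pos: [0.4458, 0.0539, 0.1485]
orientation: [179.9, -0.0, -90.0]
force: [0.3, -0.4, -3.0]
opening: 0.0474
gripper_force: 30.0
```

>>> step_arm(steps=[[[0.25, -0.03, 0, 0, 0, 0], [0.5, -0.06, 0, 0, 0, 0], [0.75, -0.09, 0, 0, 0, 0], [1, -0.12, 0, 0, 0, 0]]])

```text
clock: 61.55
tool_pos: [0.4575, -0.0459, 0.1485]
orientation: [179.9, -0.0, -90.0]
force: [-0.2, -0.0, -2.5]
opening: 0.0467
gripper_force: 30.0
```

>>> step_arm(steps=[[[0.25, -0.03, 0, 0, 0, 0], [0.5, -0.06, 0, 0, 0, 0], [0.75, -0.09, 0, 0, 0, 0], [1, -0.12, 0, 0, 0, 0]]])

```text
clock: 61.95
tool_pos: [0.4693, -0.1456, 0.1484]
orientation: [179.9, 0.0, -90.0]
force: [0.3, 0.2, -1.9]
opening: 0.0476
gripper_force: 30.0
```

>>> step_arm(steps=[[[0.2, -0.02, 0, 0, 0, 0], [0.35, -0.03, 0, 0, 0, 0], [0.433, -0.035, 0, 0, 0, 0], [0.433, -0.035, 0.1, 0, 0, 0], [0.433, -0.035, 0.25, 0, 0, 0], [0.433, -0.035, 0.4, 0, 0, 0], [0.433, -0.035, 0.48, 0, 0, 0], [0.433, -0.035, 0.52, 0, 0, 0], [0.433, -0.035, 0.535, 0, 0, 0], [0.433, -0.035, 0.535, 0, 0, 0], [0.433, -0.035, 0.535, 0, 0, 0], [0.433, -0.035, 0.535, 0, 0, 0]]])

```text
clock: 63.15
tool_pos: [0.4748, -0.187, 0.0964]
orientation: [-179.9, -0.0, -90.0]
force: [0.4, 0.1, -3.0]
opening: 0.0469
gripper_force: 30.0
```

>>> step_arm(steps=[[[0, 0, 0.005, 0, 0, 0], [0, 0, 0.009, 0, 0, 0], [0, 0, 0.009, 0, 0, 0], [0, 0, 0.009, 0, 0, 0]]])

```text
clock: 63.55
tool_pos: [0.4746, -0.1871, 0.0953]
orientation: [-180.0, -0.0, -90.0]
force: [-0.7, 0.7, 2.2]
opening: 0.0475
gripper_force: 30.0
```

Contact made. Release, rise and swing left out of the view.

>>> step_arm(steps=[[[0, 0, 0, 0, 0, 0], [0, 0, 0, 0, 0, 0], [0, 0, 0, 0, 0, 0], [0, 0, 0, 0, 0, 0], [0, 0, 0, 0, 0, 0], [0, 0, 0, 0, 0, 0], [0, 0, -0.1, 0, 0, 0], [0, 0, -0.3, 0, 0, 0], [0, 0, -0.6, 0, 0, 0], [0, 0, -0.9, 0, 0, 0]]], jaw=0)

```text
clock: 64.55
tool_pos: [0.4741, -0.1871, 0.1865]
orientation: [180.0, -0.0, -90.0]
force: [1.3, -0.2, 0.7]
opening: 0.0878
gripper_force: 0.0
```

>>> step_arm(steps=[[[-0.3, 0.1, 0, 0, 0, 0], [-0.65, 0.15, 0, 0, 0, 0], [-1, 0.2, 0, 0, 0, 0]]])

```text
clock: 64.85
tool_pos: [0.4542, -0.0863, 0.186]
orientation: [-179.9, 0.0, -90.1]
force: [0.6, 0.4, 0.2]
opening: 0.0876
gripper_force: 0.0
```

>>> step_arm(steps=[[[-0.33, 0.1, 0, 0, 0, 0], [-0.67, 0.15, 0, 0, 0, 0], [-1, 0.2, 0, 0, 0, 0]]])

```text
clock: 65.15
tool_pos: [0.4341, 0.0142, 0.186]
orientation: [-179.9, 0.0, -90.0]
force: [0.4, -0.2, 0.2]
opening: 0.0876
gripper_force: 0.0
```

>>> step_arm(steps=[[[-0.33, 0, 0, 0, 0, 0], [-0.67, 0, 0, 0, 0, 0], [-1, 0, 0, 0, 0, 0]]])

```text
clock: 65.45
tool_pos: [0.4343, 0.1145, 0.186]
orientation: [-179.9, 0.0, -90.0]
force: [1.0, 0.8, 0.2]
opening: 0.0877
gripper_force: 0.0
```

>>> step_arm(steps=[[[-0.33, 0, 0, 0, 0, 0], [-0.67, 0, 0, 0, 0, 0], [-0.9, 0, 0, 0, 0, 0], [-0.9, 0, 0, 0, 0, 0], [-0.9, 0, 0, 0, 0, 0]]])

```text
clock: 65.95
tool_pos: [0.4342, 0.2032, 0.1853]
orientation: [-180.0, -0.0, -89.9]
force: [-0.4, -1.0, 0.4]
opening: 0.088
gripper_force: 0.0
```

```bash
python3 - <<'E'
from h import *
q,_=snapshot("side");p,_=snapshot("top")
cv2.imwrite("pics/top9.png",p[:,:,::-1]);cv2.imwrite("pics/side9.png",q[:,:,::-1])
S0,T0=cv2.imread("pics/side0.png"),cv2.imread("pics/top0.png")
f=lambda im,x,y:cv2.resize(im[y:y+72,x:x+100],None,fx=4,fy=4,interpolation=3)
c=lambda im:im[:,:,::-1]
cv2.imwrite("pics/c9.png",np.vstack([np.hstack([f(T0,285,195),f(c(p),285,195)]),np.hstack([f(S0,280,195),f(c(q),280,195)])]))
# shift of each object between first and last picture
for n,A,B,bx in(("top",T0,c(p),[("mill",290,215,32,36),("can",322,215,32,38),("jig",356,222,32,34)]),("side",S0,c(q),[("mill",286,205,24,38),("can",314,208,24,40),("jig",342,216,28,36)])):
    for k,x,y,w,h in bx:
        a,b=[cv2.cvtColor(I,6)[y:y+h,x:x+w].astype(np.float32) for I in(A,B)]
        print(n,k,cv2.phaseCorrelate(a,b,cv2.createHanningWindow((w,h),5)))
    x,y,w,h=(260,120,85,50)if n=="top" else(270,140,80,45)
    a,b=[cv2.cvtColor(I,6)[y:y+h,x:x+w].astype(np.float32) for I in(A,B)]
    print("tumblers",cv2.phaseCorrelate(a,b,cv2.createHanningWindow((w,h),5)))
E
```

```text
top mill ((0.31518051482188625, -0.10448550738858131), 0.9840296842157841)
top can ((-0.1936223040768148, -0.8473209659221439), 0.8993450220674276)
top jig ((0.012446400398392399, -0.16818548345956685), 0.99886546159784)
tumblers ((-0.001206003556077917, 0.020326988555435577), 0.9987363928688897)
side mill ((-0.003418640815086249, -0.4886632830501263), 1.0569466585914293)
side can ((-0.0365446630549382, 0.09750518410564624), 0.9472274973988533)
side jig ((-0.0652126312875847, -0.04743895258791042), 0.9836074687816478)
tumblers ((-0.005988440023806163, 0.4802125289274528), 1.0013306589259041)
```

View pics/c9.png

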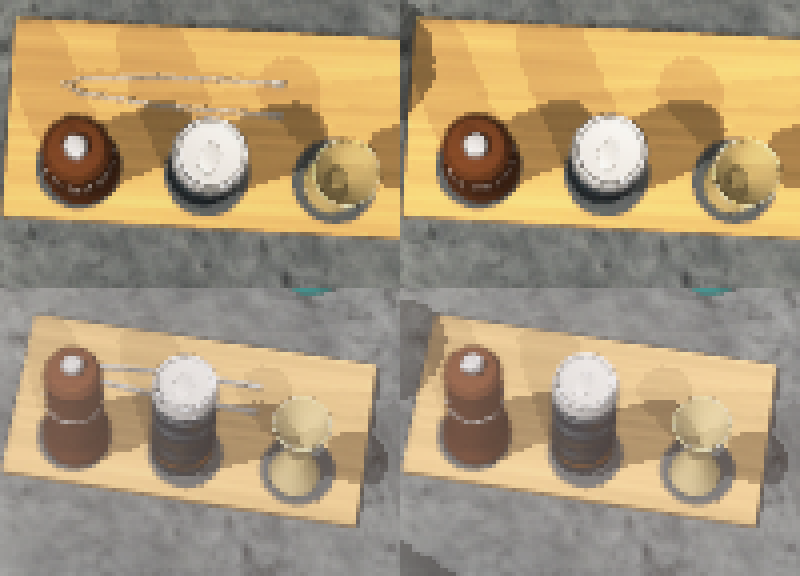

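View pics/side9.png

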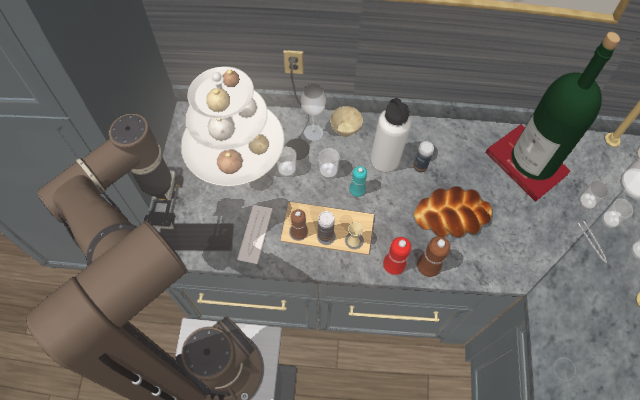

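Before/after crops look nearly the same; a tight check of the can's lid and mill's knob, away from the tongs.

```bash
python3 - <<'E'
from h import *
for n,bx in(("top",{"can":(326,222,24,24),"mill":(292,222,26,28)}),("side",{"can":(317,209,20,22),"mill":(288,206,20,36)})):
  for k,(x,y,w,h) in bx.items():
    r=[]
    for s in "09":
        I=cv2.imread(f"pics/{n}{s}.png")[y:y+h,x:x+w].astype(float)
        m=np.clip(I.min(2)-110,0,90) if k=="can" else np.clip(I[...,2]-I[...,0]-15,0,40)*(I[...,1]<110)
        Y,X=np.mgrid[:h,:w];r.append([(X*m).sum()/m.sum()+x,(Y*m).sum()/m.sum()+y])
    w_=onz(n,r,.147 if k=="can" else .1)[:,:2];print(n,k,np.round(r,2).tolist(),"shift mm",((w_[1]-w_[0])*1e3).round(2))
E
```

```text
top can [[337.34, 232.82], [337.07, 232.44]] shift mm [1.03 0.68]
top mill [[304.39, 234.23], [304.39, 233.75]] shift mm [ 1.34 -0.02]
side can [[326.42, 217.92], [326.39, 217.57]] shift mm [1.23 0.17]
side mill [[298.17, 224.62], [298.17, 224.69]] shift mm [-0.23 -0.03]
```

All three are back within about 1 mm, upright, and the tumblers are unmoved. Handing in.

```bash
python3 -c "
from plant import *
print(close_job())"
```

```text
the job is handed in; nothing more can be done
None
```

I handed the job in at about 66 s: the tongs lie along the middle of the stone rest (within about 2–4 mm by camera), the can, mill and jigger stand upright on their starting spots to within about 1.5 mm, and the tumblers show no movement beyond camera noise.

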